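# Chock the pipe and rock the centring head to its set mark

### The arm

A 6-joint arm with a two-finger parallel gripper is mounted at the origin on the work surface. World frame = base frame: x ahead of the robot, y to its left, z up, the work surface at z = 0. Lengths are in m, angles in degrees, forces in N, time in s.
With the tool pointing down it reaches from about 0.375 to 0.925 m from the base axis. Payload 5.7 kg.
Tool frame: the origin (TCP) lies at the very end of the fingers, on their centre line; the grasp point (between the pads) lies 19 mm behind it; z points along the fingers, y is the line along which they close (so a half turn about z gives the same grasp; the last joint's range is limited). The gripper opens to 88 mm and grips with 3 to 60 N. Pads are 20 mm wide; open, the fingers measure 115 mm over their backs; the gripper's body (75 mm by 178 mm) begins 61 mm behind the grasp point.
Start: joints at [69.093, 20.558, 86.54, -0, 72.909, -6.595], TCP at [0.148, 0.581, 0.223] pointing down, gripper open.
Joint ranges: [-170.27, 170.27], [-57.76, 135], [12.27, 136.19], [-55.21, 235.2], [11.17, 155.16], [-170.74, 170.74]. Speed limits (degrees/s): [136.94, 136.94, 180, 180, 180, 180].

### API

Orientations are given as [roll, pitch, yaw] about the fixed x, y, z axes, in that order (R = Rz(yaw) Ry(pitch) Rx(roll)).
In Python, from station import * gives the robot as it stands.
- The arm moves only by the tool play_rows, never from a script. Its argument "steps" is a list of rows, each an object with "offset": the shift along the tool's x, y, z in mm, a list of three; "delta_rot": the turn, a rotation vector about the tool's x, y, z in degrees, a list of three; "fingers": the finger opening in mm, from 0 to 87.8. A call has 1 to 10 rows; each row shifts and turns the commanded pose from where the row before left it, along the tool's axes as they then stand; what a row does not reach is not made up. A row lasts 1/12 s, in which the tool goes at most 41.7 mm and 7.16 degrees, less where a joint would pass 70% of its speed; a pose out of reach is approached as far as the arm can. A call with a gripper value outside its range is refused whole. The fingers move at their own pace and stop on an object; the grip force is fixed at half the most. Time passes only in rows, so rows that do not move let the fingers close. It gives the time, the measured TCP pose, the force, the opening and the grip force at its end, in the units of the state.
- read_state(): the state, without advancing time (a new reading comes with each control period).
- get_image(name): name is "scene" or "top"; returns (picture, depth): 480x640x3 uint8, red, green, blue; 480x640 float32, m along the optical axis (not along the pixel's ray), 0 where there is no reading.
- camera_info(name): a dict with "camera_matrix" (3x3 intrinsics, pixels), "R" (3x3) and "t" (3): a world point X has camera coordinates R X + t. Camera axes: x right, y down, z forward; pixel columns grow to the right and rows downward; lengths in m; the calibration is good to about 2 mm. A picture is of the moment at which its call begins. camera_info takes no time and is no camera call.
- job_done(): hands the job in; it is judged then, once.
The state is a dict: "clock": time; "q": joint angles; "joint_vel": joint speeds; "tau": joint torques, N m; "tool_pos": TCP position; "tool_rot": TCP orientation; "contact_force": force on the tool from outside, world axes, zero at the start; "moment": the same for the moment, N m; "width": finger opening in m; "grip_force": force on a finger pad.
Only numpy, scipy, OpenCV 4.12 (cv2) and the standard library are available. Lean on these libraries where they do the work, as an engineer would, in place of code of your own. Each camera call takes 0.05 s, during which the arm holds its last target. There are 200 camera calls.

### The job

Chock the pipe so it cannot roll: drop the two brass pins, one after the other, fully home into the two bores close beside it. Then take the centring head by its blue grip, seat its V saddle squarely on the pipe between the pins and rock it round the pipe until the swinging needle settles on the red mark, and finish while still holding it there, steady and pressed lightly on the pipe, ready for the punch blow. Leave everything else where it is.

Things in the scene. Friction and masses are not known exactly. Their poses are not given: they have to be found in the camera images.
- plate: Fixed steel chocking plate, 260 x 200 x 25 mm, on the bench. Origin: centre of its underside; x along the pipe on it, y to its open side, z up. Two black stop pins (16 mm across, 35 mm high) are bolted on at x = -65 and 65, y = -33.5 mm. Open side: four 18 mm bores right through (a pin in one stands on the bench): bore_a and bore_b close beside the pipe, and two spare at y = 75 mm, to stay empty.
- bore_a (a point): Centre of the mouth, at the plate's top face, of the bore close beside the pipe at plate x = -65, y = 33.5 mm (bore 18 mm across, 25 mm deep).
- bore_b (a point): The same for the other bore close beside the pipe, at plate x = +65, y = 33.5 mm.
- pipe: Loose rusty pipe, 48 mm outside diameter, 200 mm long, about 0.75 kg, on the plate along its x, against the black stops; its axis is 49 mm above the bench and about 1 mm to the -y side of the plate's middle line. It can roll to the open side until both pins are in, then has up to 3 mm of play each way. Origin: middle of its axis; x along it.
- pin_a: Loose brass dowel pin, 16 mm diameter, 105 mm long, about 0.15 kg, chamfered foot; fits the bores with 2 mm play. Starts upright in the wooden rack, standing 75 mm out of it. Origin: centre of its foot; z along the pin. The two pins are alike; either may go in either bore.
- pin_b: The other brass dowel pin, just like pin_a.
- rack: Fixed wooden rack, 200 x 50 mm, 40 mm high, with a row of four holes 47 mm apart along its x (30 mm deep); the two brass pins, the centre punch and the marker stand in them in any order. Origin: centre of its underside.
- gauge: Loose pipe centring head, 0.4 kg, 206 mm tall, standing on the bench on the lower edges of its saddle. Origin: midway between those edges; x out of the white dial, z up. Saddle: two legs, 50 mm long in x, forming an inverted 90 degree V, apex 28 mm up, mouth 56 mm. Dial case: 88 mm across, 13 thick, centre 90 up. Blue grip 134 to 196 mm up, 30 wide (y), 20 thick (x), under a steel cap 18 across, 10 high.
- grip (a point): Middle of the part of the blue grip to be held, 166 mm above the gauge's origin (32 mm above the top of the dial case); 30 mm wide across the gauge's y. Axes as the gauge's.
- seat (a point): Point of the gauge where the pipe's axis runs when both saddle legs bear on the pipe: 5.9 mm below the gauge's origin, 172 mm below the grip along the gauge's z. Axes as the gauge's. Once seated, the gauge rocks round the pipe about this point, about its x.
- mark (a joint): Setting of the red mark on the dial's bezel, rad: turn about the gauge's x from the dial's top, positive towards the gauge's -y side. Preset to 0.2 to 0.45; stiff, it stays there. The mark is 4.4 mm wide, 37.5 mm from the dial's centre.
- needle (a joint): Angle of the black weighted needle, rad, measured like mark. It swings freely and settles pointing straight up (in about 1 s), so turning the gauge by a about its own x makes it read -a. It is on the mark when it reads the same as mark: the gauge then leans towards its own +y side by the mark's angle.
- mark_tip (a point): Middle of the red mark, 37.5 mm from the dial's centre; its z points outwards from the dial's centre through the mark.
- needle_tip (a point): Upper tip of the black needle, 37.5 mm from the dial's centre; its z points from the dial's centre to the tip.
- punch: Bystander: dark steel centre punch, 15 mm across, 105 mm long, standing in the rack. Origin: its foot.
- marker: Bystander: white paint marker with green cap, 15 mm across, 110 mm long, standing in the rack. Origin: its foot.
- wrench: Bystander: steel wrench, 200 mm long, lying flat on the bench beyond the plate.
- tape: Bystander: yellow tape measure, 62 x 36 x 58 mm, standing near the robot.
- square: Bystander: red triangular welding square, 110 mm, 16 mm thick, lying flat.
- offcut: Bystander: rusty 40 mm square tube offcut, 170 mm long, lying flat.
- grinder: Bystander: green and black angle grinder, 300 mm long, about 95 mm high, lying on the left of the bench.

How it is judged (in metres and radians):
On the way, in this order (a step that is already met when the one before it is completed fails the run):
1. one brass pin is fully home in a bore beside the pipe (((horizontal distance between pin_a and bore_a below 0.0035 m and z of pin_a in the frame of plate below 0.004 m and angle between pin_a's own z axis and vertical below 0.12 rad) or (horizontal distance between pin_a and bore_b below 0.0035 m and z of pin_a in the frame of plate below 0.004 m and angle between pin_a's own z axis and vertical below 0.12 rad) or (horizontal distance between pin_b and bore_a below 0.0035 m and z of pin_b in the frame of plate below 0.004 m and angle between pin_b's own z axis and vertical below 0.12 rad) or (horizontal distance between pin_b and bore_b below 0.0035 m and z of pin_b in the frame of plate below 0.004 m and angle between pin_b's own z axis and vertical below 0.12 rad))), for 0.2 s.
2. both brass pins are fully home, one in each bore beside the pipe, and let go ((((horizontal distance between pin_a and bore_a below 0.0035 m and z of pin_a in the frame of plate below 0.004 m and angle between pin_a's own z axis and vertical below 0.12 rad) and (horizontal distance between pin_b and bore_b below 0.0035 m and z of pin_b in the frame of plate below 0.004 m and angle between pin_b's own z axis and vertical below 0.12 rad)) or ((horizontal distance between pin_a and bore_b below 0.0035 m and z of pin_a in the frame of plate below 0.004 m and angle between pin_a's own z axis and vertical below 0.12 rad) and (horizontal distance between pin_b and bore_a below 0.0035 m and z of pin_b in the frame of plate below 0.004 m and angle between pin_b's own z axis and vertical below 0.12 rad))) and contact force between the fingers and pin_a below 0.3 N and contact force between the fingers and pin_b below 0.3 N), for 0.2 s.
3. the centring head's saddle is seated on the pipe between the pins (x of seat in the frame of plate between -0.04 and 0.04 m and y of seat in the frame of pipe between -0.0035 and 0.0035 m and z of seat in the frame of pipe between -0.0035 and 0.0035 m and y of pipe in the frame of plate between -0.006 and 0.006 m and z of pipe in the frame of plate between 0.045 and 0.053 m and angle between the x axis of gauge and the x axis of pipe, either way round below 0.1 rad and contact force between gauge and pipe above 0.5 N), for 0.2 s.
At the end, for the whole second after the job is handed in: Both brass pins fully home (4 mm) in the bores beside the pipe, let go; the gauge, still in the fingers and at rest, bears on the pipe (0.5 to 40 N) with its saddle seated (3.5 mm) within 40 mm of the plate's middle, square to it (0.1 rad); its needle is still, within 0.06 rad of the red mark (all of step 2 and all of step 3 and angle between the z axis of needle_tip and the z axis of mark_tip, either way round below 0.06 rad and velocity of joint needle between -0.3 and 0.3 rad/s and contact force between the fingers and gauge above 2 N and contact force between gauge and pipe below 40 N and contact force between gauge and plate below 0.3 N and linear speed of each of gauge, pipe below 0.02 m/s); the arm keeps its last pose, push and grip.
It fails at once if a bystander (punch, marker, wrench, tape, square, offcut or grinder) is moved by more than 30 mm (distance of any of punch, marker, wrench, tape, square, offcut, grinder from where it was at the start of the episode above 0.03 m).
It fails at once if the gauge is rammed onto the pipe with more than 80 N (contact force between gauge and pipe above 80 N).
It also fails if it takes over 72 s, if anything falls off the work surface, if the arm or the gripper's body presses on something with over 40 N, if the wrist force passes 120 N, or if a joint passes its speed limit or range.

## Working session

There is one attempt and no reset: what is moved stays moved. The work goes in short steps, Python scripts to look and compute and a tool call to move; the robot and the scene stay as the last step left them, time stands still between calls to the robot, and variables do not carry over. Pictures are saved under pics/ and viewed, at most 10 in all, crops included, and the job is handed in when it is done.

Besides the shell and the picture viewer there is one more tool, called after ">>>" by a JSON object that holds its "name" and its "arguments". play_rows: Moves the arm, as the interface text tells. Its arguments: {"type":"object","properties":{"steps":{"type":"array","items":{"type":"object","properties":{"offset":{"type":"array","items":{"type":"number"}},"delta_rot":{"type":"array","items":{"type":"number"}},"fingers":{"type":"number"}}}}},"required":["steps"]}

```bash
mkdir -p pics; ls; python3 - <<'E'
from station import *
import cv2,numpy as np
for n in("scene","top"):
    p,d=get_image(n); np.savez(f"{n}0.npz",p=p,d=d); cv2.imwrite(f"pics/{n}0.png",p[:,:,::-1])
    c=camera_info(n); R=np.array(c["R"]);print(n,np.round(c["camera_matrix"],1).tolist(),np.round(-R.T@np.array(c["t"]),3),np.round(R,3).tolist())
print(read_state())
E
```

```text
pics
scene [[473.0, 0.0, 324.7], [0.0, 473.0, 224.8], [0.0, 0.0, 1.0]] [1.424 0.118 0.725] [[-0.043, 0.999, 0.013], [0.564, 0.035, -0.825], [-0.825, -0.028, -0.565]]
top [[562.5, 0.0, 315.2], [0.0, 562.5, 228.3], [0.0, 0.0, 1.0]] [0.409 0.112 1.368] [[-0.009, -1.0, 0.012], [-0.994, 0.008, -0.107], [0.107, -0.013, -0.994]]
{'clock': 0.1, 'q': array([ 6.90927241e+01,  2.05929979e+01,  8.65908160e+01, -1.03969898e-03,
        7.29098884e+01, -6.59662276e+00]), 'joint_vel': array([ 0.00448031, -0.06023687, -0.15503847,  0.00478799,  0.03516128,
        0.02288415]), 'tau': array([ 5.71306155e-04, -5.16359782e+01, -2.71404952e+01,  6.78410917e-02,
        2.76703335e-02, -3.63179720e-05]), 'tool_pos': array([0.14811991, 0.58079614, 0.22191517]), 'tool_rot': array([-1.79906804e+02, -9.77767103e-03,  1.65689645e+02]), 'contact_force': array([-0.31591125,  0.92685148, -0.88945372]), 'moment': array([0.00572852, 0.04223059, 0.03500497]), 'grip_force': 0.0, 'width': 0.0875573406515041}
```

View pics/scene0.png

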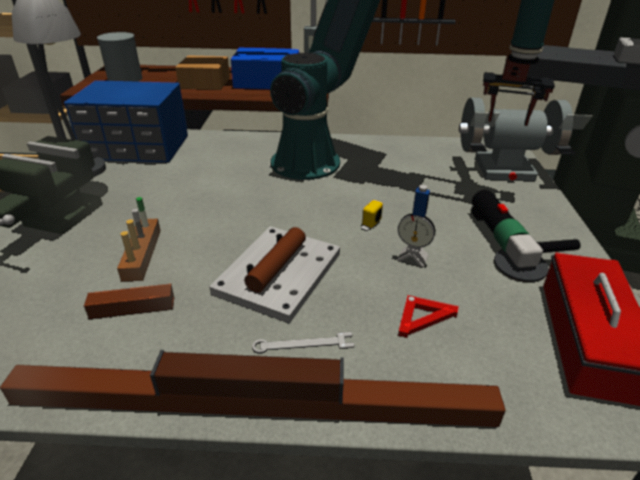

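View pics/top0.png

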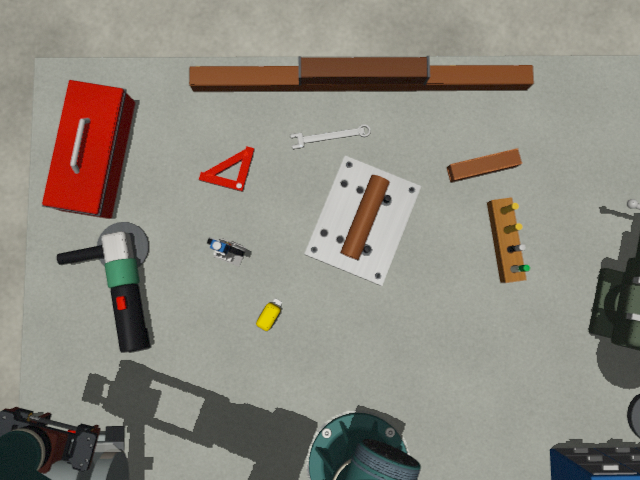

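The top view shows the plate near (362,220), with the pipe running from (350,255) to (378,178). The stops appear to be on its right and the bores on its left. The rack is at (508,240) with the two brass pins at its far end, (514,206) and (518,228). The gauge is at (230,248). Next I'll crop and measure.

```bash
cat > h.py <<'E'
from station import *
import cv2,numpy as np
def cam(n):
    c=camera_info(n); return np.array(c["camera_matrix"]),np.array(c["R"]),np.array(c["t"])
def ray(n,u,v):
    K,R,t=cam(n); d=R.T@np.linalg.solve(K,[u,v,1.]); return -R.T@t,d
def onz(n,u,v,z):
    o,d=ray(n,u,v); return o+d*(z-o[2])/d[2]
def tri(a,b):
    (o1,d1),(o2,d2)=a,b
    s=np.linalg.lstsq(np.c_[d1,-d2],o2-o1,rcond=None)[0]
    p,q=o1+s[0]*d1,o2+s[1]*d2
    return (p+q)/2,np.linalg.norm(p-q)
def proj(n,X):
    K,R,t=cam(n); c=K@(R@np.asarray(X)+t); return c[:2]/c[2]
def cloud(n,d):
    K,R,t=cam(n); v,u=np.mgrid[:480,:640]
    P=np.stack([(u-K[0,2])/K[0,0]*d,(v-K[1,2])/K[1,1]*d,d],-1)
    return (P-t)@R
def blobs(m,amin=10):
    n,l,s,c=cv2.connectedComponentsWithStats(m.astype(np.uint8))
    return [(c[i],s[i],l==i) for i in range(1,n) if s[i][4]>=amin]
E
python3 - <<'E'
from h import *
t=np.load("top0.npz");s=np.load("scene0.npz")
p=t["p"];d=t["d"];P=cloud("top",d);hsv=cv2.cvtColor(p,cv2.COLOR_RGB2HSV)
# plate: depth-based height 0.018..0.032 in region
reg=np.zeros((480,640),bool);reg[145:295,295:430]=1
m=reg&(hsv[:,:,1]<40)&(hsv[:,:,2]>170)
c=cv2.findContours(m.astype(np.uint8),0,2)[0];c=max(c,key=cv2.contourArea)
r=cv2.minAreaRect(c);print("plate",r)
b=cv2.boxPoints(r);W=np.array([onz("top",*q,.025) for q in b]);print(np.round(W,4),"sides",[round(np.linalg.norm(W[i]-W[i-1]),4) for i in range(4)],"ctr",W.mean(0))
hull=cv2.fillConvexPoly(np.zeros((480,640),np.uint8),cv2.convexHull(c),1)>0
print("plate z",np.median(P[m][:,2]))
pm=hull&(hsv[:,:,1]>110);q=max(blobs(pm),key=lambda x:x[1][4])[2]
r=cv2.minAreaRect(np.argwhere(q)[:,::-1].astype(np.float32));print("pipe",r)
W=np.array([onz("top",*x,.049) for x in cv2.boxPoints(r)]);print(np.round(W,4),W.mean(0),[round(np.linalg.norm(W[i]-W[i-1]),4) for i in range(4)])
for x in blobs(hull&(hsv[:,:,2]<90)&~q,8): print("dark",np.round(x[0],1),x[1][4],np.round(onz("top",*x[0],.025),4), "z",round(np.median(P[x[2]][:,2]),3))
a=cv2.resize(p[150:290,295:435],(400,400),interpolation=3)
b=cv2.resize(p[195:290,465:560],(400,400),interpolation=3)
e=cv2.resize(s["p"][170:280,370:480],(400,400),interpolation=3)
f=cv2.resize(s["p"][190:290,100:200],(400,400),interpolation=3)
cv2.imwrite("pics/m0.png",cv2.resize(np.vstack([np.hstack([a,b]),np.hstack([e,f])]),(600,600))[:,:,::-1])
E
```

```text
plate ((362.8046875, 219.6611785888672), (85.54349517822266, 107.35810852050781), 22.166345596313477)
[[ 0.493   0.1246  0.025 ]
 [ 0.7346  0.0243  0.025 ]
 [ 0.6536 -0.1668  0.025 ]
 [ 0.4146 -0.0632  0.025 ]] sides [np.float64(0.2035), np.float64(0.2616), np.float64(0.2076), np.float64(0.2605)] ctr [ 0.57392506 -0.02029116  0.025     ]
plate z 0.024648730787542636
pipe ((367.5674743652344, 217.53921508789062), (25.46896743774414, 85.63223266601562), 22.03622817993164)
[[ 0.4926  0.0381  0.049 ]
 [ 0.6815 -0.0412  0.049 ]
 [ 0.658  -0.0971  0.049 ]
 [ 0.4697 -0.017   0.049 ]] [ 0.57543688 -0.02929823  0.049     ] [np.float64(0.0596), np.float64(0.2049), np.float64(0.0606), np.float64(0.2046)]
dark [348.6 163.8] 14 [0.7098 0.012  0.025 ] z 0.028
dark [343.7 183.3] 31 [0.6618 0.0247 0.025 ] z 0.002
dark [359.4 189.5] 31 [ 0.6461 -0.0131  0.025 ] z 0.001
dark [411.2 189.2] 16 [ 0.6461 -0.1387  0.025 ] z 0.029
dark [386.3 198.9] 54 [ 0.6228 -0.0778  0.025 ] z 0.057
dark [323.5 232.5] 32 [0.5423 0.075  0.025 ] z 0.0
dark [339.5 238.8] 33 [0.5269 0.0366 0.025 ] z 0.001
dark [366.2 249. ] 55 [ 0.5018 -0.0268  0.025 ] z 0.057
dark [313.8 249. ] 10 [0.5029 0.0986 0.025 ] z 0.03
dark [377.6 275.4] 13 [ 0.4387 -0.0529  0.025 ] z 0.031
```

View pics/m0.png

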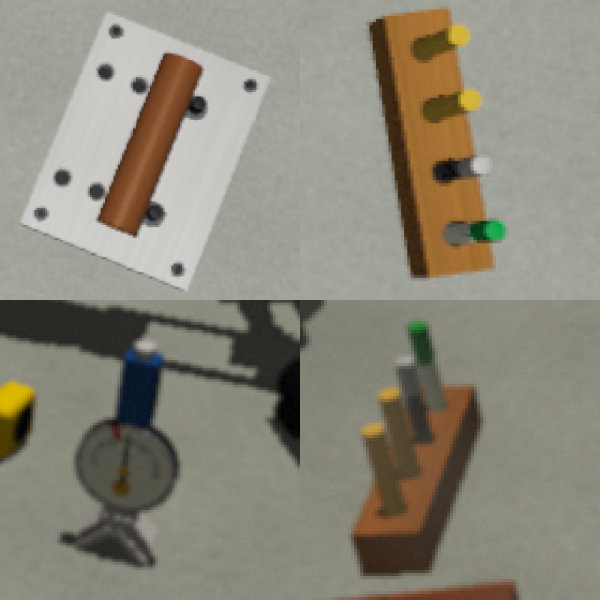

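The montage confirms the bores are on the pipe's +y side, with stops opposite. The two yellow-topped pins are at the far end of the rack, with punch and marker nearer the robot. The gauge's dial faces the scene camera and its red mark is left of top. Next I'll measure the pin tops, rack and gauge.

```bash
python3 - <<'E'
from h import *
t=np.load("top0.npz");s=np.load("scene0.npz")
p=t["p"];P=cloud("top",t["d"]);h=cv2.cvtColor(p,cv2.COLOR_RGB2HSV)
r=np.zeros((480,640),bool);r[195:290,480:545]=1
for x in blobs(r&(h[:,:,0]>20)&(h[:,:,0]<32)&(h[:,:,2]>150)&(h[:,:,1]>120),6): print("pin top",np.round(x[0],1),x[1],np.round(onz("top",*x[0],.115),4),"medz",np.round(np.median(P[x[2]],0),4))
m=r&(h[:,:,0]>8)&(h[:,:,0]<20)&(h[:,:,1]>100)&(P[:,:,2]>.033)&(P[:,:,2]<.046)
q=cv2.minAreaRect(np.argwhere(m)[:,::-1].astype(np.float32));W=np.array([onz("top",*x,.04) for x in cv2.boxPoints(q)]);print("rack",np.round(W,4).tolist(),W.mean(0))
p2=s["p"];P2=cloud("scene",s["d"]);h2=cv2.cvtColor(p2,cv2.COLOR_RGB2HSV)
r=np.zeros((480,640),bool);r[210:280,110:170]=1
for x in blobs(r&(h2[:,:,0]>15)&(h2[:,:,0]<35)&(h2[:,:,1]>90)&(h2[:,:,2]>60),6): 
  ys=np.argwhere(x[2]);print("pin scene",np.round(x[0],1),x[1],np.round(h2[ys[0][0],ys[0][1]]))
# gauge clouds
r=np.zeros((480,640),bool);r[175:275,385:450]=1
g=P2[r&(P2[:,:,2]>.008)&(s["d"]>0)];g=g[(abs(g[:,0]-np.median(g[:,0]))<.09)]
for a,b in((.01,.03),(.05,.13),(.14,.19),(.196,.21)):
  k=g[(g[:,2]>a)&(g[:,2]<b)];print("scene gauge",a,b,len(k),np.round(k.mean(0),4) if len(k) else '')
k=g[(g[:,2]>.055)&(g[:,2]<.125)];k=k[abs(k[:,0]-np.median(k[:,0]))<.03];c=k.mean(0);u,sv,v=np.linalg.svd(k-c);n=v[2]*np.sign(v[2][0]);print("dial plane n",n,"yaw",np.degrees(np.arctan2(n[1],n[0])),sv/np.sqrt(len(k)),c)
r=np.zeros((480,640),bool);r[225:275,195:260]=1
bl=r&(h[:,:,0]>100)&(h[:,:,0]<125)&(h[:,:,1]>110)
for x in blobs(bl,6): print("blue top",x[0],x[1],np.median(P[x[2]],0), cv2.minAreaRect(np.argwhere(x[2])[:,::-1].astype(np.float32)))
r=np.zeros((480,640),bool);r[175:230,400:440]=1
for x in blobs(r&(h2[:,:,0]>100)&(h2[:,:,0]<125)&(h2[:,:,1]>110),6): print("blue scene",x[0],x[1],np.median(P2[x[2]],0))
E
```

```text
pin top [514.8 205.6] [512 203   7   6  35] [ 0.5911 -0.3554  0.115 ] medz [ 0.591  -0.3551  0.1144]
pin top [518.3 226.2] [515 223   7   7  36] [ 0.5441 -0.3612  0.115 ] medz [ 0.5447 -0.3616  0.1146]
rack [[0.6155, -0.3241, 0.04], [0.624, -0.3775, 0.04], [0.4259, -0.4011, 0.04], [0.4177, -0.3484, 0.04]] [ 0.52075585 -0.36276125  0.04      ]
pin scene [130.1 240.1] [120 219  20  43 428] [ 20 109 166]
scene gauge 0.01 0.03 190 [0.5103 0.3047 0.0188]
scene gauge 0.05 0.13 951 [0.5104 0.2998 0.092 ]
scene gauge 0.14 0.19 272 [0.5084 0.3009 0.1651]
scene gauge 0.196 0.21 61 [0.5038 0.302  0.2017]
dial plane n [ 0.93692309 -0.34872338  0.0238144 ] yaw -20.415298961456504 [0.02378851 0.01922673 0.00265466] [0.51047317 0.29972195 0.09134777]
blue top [211.69565217 243.08695652] [210 240   6   9  23] [0.50902429 0.31451173 0.19514087] ((211.74656677246094, 243.3424835205078), (3.745316743850708, 8.5440034866333), 20.556047439575195)
blue top [223.65151515 247.53030303] [218 242  12  11  66] [0.49612001 0.28916535 0.19377803] ((223.97262573242188, 247.73973083496094), (9.597373962402344, 8.89512825012207), 20.556045532226562)
blue scene [420.51446945 202.09967846] [413 187  17  30 311] [0.50903171 0.30179965 0.16860813]
```

The pin tops are at (0.591,-0.355) and (0.544,-0.361), 47 mm apart as they should be. The rack yaw is about 7°, the plate yaw about -22.6° and the gauge yaw about -20.4°. Next I'll turn the tool and travel above the first pin.

>>> {"name": "play_rows", "arguments": {"steps": [{"delta_rot":[0,0,7.1],"offset":[0,0,0],"fingers":87},{"delta_rot":[0,0,7.1],"offset":[0,0,0],"fingers":87},{"delta_rot":[0,0,7.1],"offset":[0,0,0],"fingers":87},{"delta_rot":[0,0,7.1],"offset":[0,0,0],"fingers":87},{"delta_rot":[0,0,7.1],"offset":[0,0,0],"fingers":87},{"delta_rot":[0,0,7.1],"offset":[0,0,0],"fingers":87},{"delta_rot":[0,0,7.1],"offset":[0,0,0],"fingers":87},{"delta_rot":[0,0,7.1],"offset":[0,0,0],"fingers":87},{"delta_rot":[0,0,7.1],"offset":[0,0,0],"fingers":87},{"delta_rot":[0,0,7.1],"offset":[0,0,0],"fingers":87}]}}

```text
clock: 0.93
tool_pos: [0.1482, 0.581, 0.2221]
tool_rot: [-180.0, 0.1, 94.3]
contact_force: [-0.1, 0.1, -0.0]
width: 0.0871
grip_force: 0.0
```

>>> {"name": "play_rows", "arguments": {"steps": [{"delta_rot":[0,0,7.1],"offset":[0,0,0],"fingers":87},{"delta_rot":[0,0,7.1],"offset":[0,0,0],"fingers":87},{"delta_rot":[0,0,7.1],"offset":[0,0,0],"fingers":87},{"delta_rot":[0,0,7.1],"offset":[0,0,0],"fingers":87},{"delta_rot":[0,0,7.1],"offset":[0,0,0],"fingers":87},{"delta_rot":[0,0,7.1],"offset":[0,0,0],"fingers":87},{"delta_rot":[0,0,7.1],"offset":[0,0,0],"fingers":87},{"delta_rot":[0,0,7.1],"offset":[0,0,0],"fingers":87},{"delta_rot":[0,0,7.1],"offset":[0,0,0],"fingers":87},{"delta_rot":[0,0,7.1],"offset":[0,0,0],"fingers":87}]}}

```text
clock: 1.77
tool_pos: [0.1482, 0.581, 0.2221]
tool_rot: [180.0, 0.0, 23.3]
contact_force: [0.5, -0.3, -0.1]
width: 0.0869
grip_force: 0.0
```

>>> {"name": "play_rows", "arguments": {"steps": [{"delta_rot":[0,0,5.6],"offset":[0,0,0],"fingers":87},{"delta_rot":[0,0,5.6],"offset":[0,0,0],"fingers":87},{"delta_rot":[0,0,5.5],"offset":[0,0,0],"fingers":87},{"delta_rot":[0,0,0],"offset":[19.4,34.7,0],"fingers":87},{"delta_rot":[0,0,0],"offset":[19.4,34.7,0],"fingers":87},{"delta_rot":[0,0,0],"offset":[19.4,34.7,0],"fingers":87},{"delta_rot":[0,0,0],"offset":[19.4,34.7,0],"fingers":87},{"delta_rot":[0,0,0],"offset":[19.4,34.7,0],"fingers":87},{"delta_rot":[0,0,0],"offset":[19.4,34.7,0],"fingers":87}]}}

```text
clock: 2.52
tool_pos: [0.2896, 0.387, 0.2224]
tool_rot: [180.0, 0.0, 7.0]
contact_force: [0.9, 0.5, -0.0]
width: 0.0872
grip_force: 0.0
```

>>> {"name": "play_rows", "arguments": {"steps": [{"delta_rot":[0,0,0],"offset":[19.4,34.7,0],"fingers":87},{"delta_rot":[0,0,0],"offset":[19.4,34.7,0],"fingers":87},{"delta_rot":[0,0,0],"offset":[19.4,34.7,0],"fingers":87},{"delta_rot":[0,0,0],"offset":[19.4,34.7,0],"fingers":87},{"delta_rot":[0,0,0],"offset":[19.4,34.7,0],"fingers":87},{"delta_rot":[0,0,0],"offset":[19.4,34.7,0],"fingers":87},{"delta_rot":[0,0,0],"offset":[19.4,34.7,0],"fingers":87},{"delta_rot":[0,0,0],"offset":[19.4,34.7,0],"fingers":87},{"delta_rot":[0,0,0],"offset":[19.4,34.7,0],"fingers":87}]}}

```text
clock: 3.27
tool_pos: [0.501, 0.0982, 0.2225]
tool_rot: [-180.0, 0.0, 7.0]
contact_force: [0.7, 1.4, -0.4]
width: 0.087
grip_force: 0.0
```

>>> {"name": "play_rows", "arguments": {"steps": [{"delta_rot":[0,0,0],"offset":[2.9,38.6,0],"fingers":87},{"delta_rot":[0,0,0],"offset":[2.9,38.6,0],"fingers":87},{"delta_rot":[0,0,0],"offset":[2.9,38.6,0],"fingers":87},{"delta_rot":[0,0,0],"offset":[2.9,38.6,0],"fingers":87},{"delta_rot":[0,0,0],"offset":[2.9,38.6,0],"fingers":87},{"delta_rot":[0,0,0],"offset":[2.9,38.6,0],"fingers":87},{"delta_rot":[0,0,0],"offset":[2.9,38.6,0],"fingers":87},{"delta_rot":[0,0,0],"offset":[2.9,38.6,0],"fingers":87},{"delta_rot":[0,0,0],"offset":[2.9,38.6,0],"fingers":87},{"delta_rot":[0,0,0],"offset":[2.9,38.6,0],"fingers":87}]}}

```text
clock: 4.1
tool_pos: [0.5759, -0.2813, 0.2222]
tool_rot: [-180.0, 0.0, 7.0]
contact_force: [1.2, 0.9, 0.1]
width: 0.0871
grip_force: 0.0
```

>>> {"name": "play_rows", "arguments": {"steps": [{"delta_rot":[0,0,0],"offset":[2.9,38.6,0],"fingers":87},{"delta_rot":[0,0,0],"offset":[2.9,38.6,0],"fingers":87},{"delta_rot":[0,0,0],"offset":[0,0,0],"fingers":87},{"delta_rot":[0,0,0],"offset":[0,0,0],"fingers":87},{"delta_rot":[0,0,0],"offset":[0,0,0],"fingers":87}]}}

```text
clock: 4.52
tool_pos: [0.5908, -0.3547, 0.2218]
tool_rot: [-179.9, 0.1, 7.0]
contact_force: [0.3, 0.1, 0.2]
width: 0.0871
grip_force: 0.0
```

>>> {"name": "play_rows", "arguments": {"steps": [{"delta_rot":[0,0,0],"offset":[0.2,0.6,36],"fingers":87},{"delta_rot":[0,0,0],"offset":[0,0,36],"fingers":87},{"delta_rot":[0,0,0],"offset":[0,0,36],"fingers":87},{"delta_rot":[0,0,0],"offset":[0,0,35],"fingers":87},{"delta_rot":[0,0,0],"offset":[0,0,0],"fingers":0},{"delta_rot":[0,0,0],"offset":[0,0,0],"fingers":0},{"delta_rot":[0,0,0],"offset":[0,0,0],"fingers":0},{"delta_rot":[0,0,0],"offset":[0,0,0],"fingers":0},{"delta_rot":[0,0,0],"offset":[0,0,0],"fingers":0},{"delta_rot":[0,0,0],"offset":[0,0,0],"fingers":0}]}}

```text
clock: 5.35
tool_pos: [0.5928, -0.3567, 0.082]
tool_rot: [179.9, -0.1, 7.0]
contact_force: [0.3, 0.7, -1.3]
width: 0.0504
grip_force: 0.0
```

>>> {"name": "play_rows", "arguments": {"steps": [{"delta_rot":[0,0,0],"offset":[0,0,0],"fingers":0},{"delta_rot":[0,0,0],"offset":[0,0,0],"fingers":0},{"delta_rot":[0,0,0],"offset":[0,0,0],"fingers":0},{"delta_rot":[0,0,0],"offset":[0,0,0],"fingers":0}]}}

```text
clock: 5.68
tool_pos: [0.5916, -0.3561, 0.0798]
tool_rot: [180.0, 0.0, 7.0]
contact_force: [-0.2, 0.3, 0.1]
width: 0.024
grip_force: 0.0
```

>>> {"name": "play_rows", "arguments": {"steps": [{"delta_rot":[0,0,0],"offset":[0,0,0],"fingers":0},{"delta_rot":[0,0,0],"offset":[0,0,0],"fingers":0},{"delta_rot":[0,0,0],"offset":[0,0,0],"fingers":0},{"delta_rot":[0,0,0],"offset":[0,0,0],"fingers":0}]}}

```text
clock: 6.02
tool_pos: [0.5916, -0.356, 0.0796]
tool_rot: [-180.0, 0.0, 7.0]
contact_force: [-0.1, -0.3, 0.5]
width: 0.0157
grip_force: 30.0
```

>>> {"name": "play_rows", "arguments": {"steps": [{"delta_rot":[0,0,0],"offset":[0,0,-10],"fingers":0},{"delta_rot":[0,0,0],"offset":[0,0,-20],"fingers":0},{"delta_rot":[0,0,0],"offset":[0,0,-36],"fingers":0},{"delta_rot":[0,0,0],"offset":[0,0,-40],"fingers":0},{"delta_rot":[0,0,0],"offset":[0,0,-37],"fingers":0},{"delta_rot":[0,0,0],"offset":[0,0,0],"fingers":0},{"delta_rot":[0,0,0],"offset":[0,0,0],"fingers":0}]}}

```text
clock: 6.6
tool_pos: [0.5932, -0.3571, 0.2265]
tool_rot: [179.7, -0.3, 7.0]
contact_force: [0.5, 0.4, -2.7]
width: 0.0156
grip_force: 30.0
```

```bash
cat > pin.py <<'E'
from h import *
st=read_state();x,y,z=st["tool_pos"];print(np.round(st["tool_pos"],4),np.round(st["tool_rot"],2),st["width"])
# held pin: brass mask near the projected pin in each view -> axis points
lines={}
for n in("top","scene"):
    p,d=get_image(n);h=cv2.cvtColor(p,cv2.COLOR_RGB2HSV);P=cloud(n,d)
    m=(h[:,:,0]>15)&(h[:,:,0]<35)&(h[:,:,1]>90)&(h[:,:,2]>50)&(abs(P[:,:,0]-x)<.03)&(abs(P[:,:,1]-y)<.03)&(P[:,:,2]>z-.1)&(P[:,:,2]<z+.06)
    print(n,m.sum(),np.round(proj(n,[x,y,z]),1))
    if n=="scene":
        lines["q"]=np.argwhere(m)[:,::-1].astype(np.float32);lines["P"]=P[m]
        for a in np.arange(z-.07,z,.012):
            k=P[m][abs(P[m][:,2]-a)<.006]
            if len(k):print("z",round(a,3),len(k),np.round(np.mean(k,0),4))
        ys=np.unique(lines["q"][:,1])
        for r in ys[::5]:
            c=lines["q"][lines["q"][:,1]==r][:,0];print("row",r,c.min(),c.max())
        u,v=proj(n,[x,y,z-.03]).astype(int);cr=cv2.resize(p[v-40:v+40,u-40:u+40],(480,480),interpolation=3)
    cv2.imwrite(f"pics/pin_{n}.png",p[:,:,::-1]) if n=="top" else cv2.imwrite("pics/pin_s.png",cr[:,:,::-1])
E
python3 pin.py
```

```text
[ 0.5932 -0.3571  0.2265] [179.74  -0.27   6.99] 0.015561643202882064
top 0 [535.3 196.6]
scene 277 [109.8 189.1]
z 0.156 12 [ 0.5976 -0.3519  0.16  ]
z 0.168 31 [ 0.5974 -0.3521  0.1683]
z 0.18 31 [ 0.5971 -0.3526  0.1804]
z 0.192 30 [ 0.5975 -0.3526  0.1927]
z 0.204 33 [ 0.5965 -0.3523  0.2047]
z 0.216 31 [ 0.5976 -0.3529  0.2168]
row 174.0 107.0 108.0
row 179.0 104.0 110.0
row 184.0 106.0 111.0
row 189.0 107.0 112.0
row 194.0 109.0 115.0
row 199.0 111.0 116.0
row 204.0 112.0 118.0
row 209.0 114.0 119.0
row 214.0 115.0 121.0
```

View pics/pin_s.png

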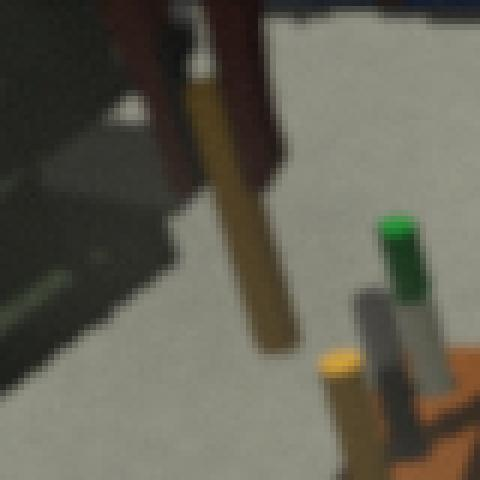

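The pin is held vertically: its axis shows no tilt in the depth data and its foot is at about z 0.155. I'll turn it and take it over bore_b.

>>> {"name": "play_rows", "arguments": {"steps": [{"delta_rot":[0,0,-6.04],"offset":[0,0,0],"fingers":0},{"delta_rot":[0,0,-6.04],"offset":[0,0,0],"fingers":0},{"delta_rot":[0,0,-6.04],"offset":[0,0,0],"fingers":0},{"delta_rot":[0,0,-6.04],"offset":[0,0,0],"fingers":0},{"delta_rot":[0,0,-6.04],"offset":[0,0,0],"fingers":0},{"delta_rot":[0,0,-6.04],"offset":[0,0,0],"fingers":0},{"delta_rot":[0,0,-6.04],"offset":[0,0,0],"fingers":0},{"delta_rot":[0,0,-6.04],"offset":[0,0,0],"fingers":0},{"delta_rot":[0,0,-6.04],"offset":[0,0,0],"fingers":0},{"delta_rot":[0,0,-6.04],"offset":[0,0,0],"fingers":0}]}}

```text
clock: 7.53
tool_pos: [0.5902, -0.3549, 0.2197]
tool_rot: [-179.7, -0.1, 67.7]
contact_force: [-0.3, 0.0, -2.7]
width: 0.0154
grip_force: 30.0
```

>>> {"name": "play_rows", "arguments": {"steps": [{"delta_rot":[0,0,0],"offset":[33.7,-8.1,0],"fingers":0},{"delta_rot":[0,0,0],"offset":[33.7,-8.1,0],"fingers":0},{"delta_rot":[0,0,0],"offset":[33.7,-8.1,0],"fingers":0},{"delta_rot":[0,0,0],"offset":[33.7,-8.1,0],"fingers":0},{"delta_rot":[0,0,0],"offset":[33.7,-8.1,0],"fingers":0},{"delta_rot":[0,0,0],"offset":[33.7,-8.1,0],"fingers":0},{"delta_rot":[0,0,0],"offset":[33.7,-8.1,0],"fingers":0},{"delta_rot":[0,0,0],"offset":[33.7,-8.1,0],"fingers":0},{"delta_rot":[0,0,0],"offset":[33.7,-8.1,0],"fingers":0},{"delta_rot":[0,0,0],"offset":[33.7,-8.1,0],"fingers":0}]}}

```text
clock: 8.37
tool_pos: [0.6447, -0.0118, 0.22]
tool_rot: [-179.7, 0.1, 67.4]
contact_force: [0.7, -0.8, -1.2]
width: 0.0156
grip_force: 30.0
```

>>> {"name": "play_rows", "arguments": {"steps": [{"delta_rot":[0,0,0],"offset":[0,0,0],"fingers":0},{"delta_rot":[0,0,0],"offset":[0,0,0],"fingers":0},{"delta_rot":[0,0,0],"offset":[0,0,0],"fingers":0},{"delta_rot":[0,0,0],"offset":[0,0,0],"fingers":0},{"delta_rot":[0,0,0],"offset":[0,0,0],"fingers":0}]}}

```text
clock: 8.78
tool_pos: [0.646, -0.0151, 0.222]
tool_rot: [-179.9, 0.0, 67.3]
contact_force: [1.4, 0.2, -1.3]
width: 0.0159
grip_force: 30.0
```

```bash
python3 pin.py
```

```text
[ 0.646  -0.0151  0.222 ] [-1.7994e+02  4.0000e-02  6.7300e+01] 0.01587742541594113
top 0 [369. 173.]
scene 217 [270.8 210.3]
z 0.152 11 [ 0.651  -0.0157  0.1548]
z 0.164 36 [ 0.6515 -0.0141  0.1637]
z 0.176 38 [ 0.6517 -0.0146  0.1761]
z 0.188 38 [ 0.6513 -0.0141  0.1881]
z 0.2 37 [ 0.6513 -0.0137  0.1995]
z 0.212 38 [ 0.6509 -0.0141  0.2102]
row 195.0 273.0 273.0
row 200.0 273.0 273.0
row 206.0 274.0 274.0
row 211.0 274.0 274.0
row 216.0 268.0 275.0
row 221.0 268.0 275.0
row 226.0 268.0 275.0
row 231.0 269.0 275.0
row 236.0 269.0 275.0
```

>>> {"name": "play_rows", "arguments": {"steps": [{"delta_rot":[0,0,0],"offset":[0.8,0.4,30],"fingers":0},{"delta_rot":[0,0,0],"offset":[0,0,30],"fingers":0},{"delta_rot":[0,0,0],"offset":[0,0,30],"fingers":0},{"delta_rot":[0,0,0],"offset":[0,0,20],"fingers":0},{"delta_rot":[0,0,0],"offset":[0,0,10],"fingers":0},{"delta_rot":[0,0,0],"offset":[0,0,0],"fingers":0},{"delta_rot":[0,0,0],"offset":[0,0,0],"fingers":0},{"delta_rot":[0,0,0],"offset":[0,0,0],"fingers":0},{"delta_rot":[0,0,0],"offset":[0,0,0],"fingers":0},{"delta_rot":[0,0,0],"offset":[0,0,0],"fingers":0}]}}

```text
clock: 9.72
tool_pos: [0.6483, -0.0133, 0.1043]
tool_rot: [179.8, -0.0, 67.4]
contact_force: [-0.2, 0.1, -1.4]
width: 0.0155
grip_force: 30.0
```

```bash
python3 - <<'E'
from h import *
print(read_state()["tool_pos"],read_state()["contact_force"])
p,d=get_image("scene");u,v=proj("scene",[.6466,-.0142,.05]).astype(int)
cv2.imwrite("pics/b1.png",cv2.resize(p[v-35:v+35,u-35:u+35],(490,490),interpolation=3)[:,:,::-1]);print(u,v,proj("scene",[.6466,-.0142,.025]))
E
```

```text
[ 0.64829982 -0.01333673  0.10432714] [-0.1542733   0.0549116  -1.42346064]
275 277 [275.72559451 285.89193888]
```

View pics/b1.png

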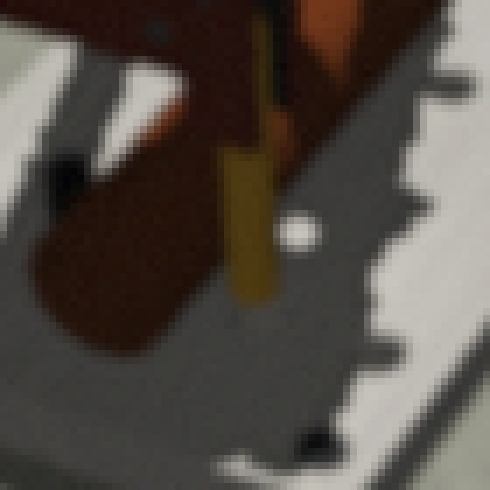

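>>> {"name": "play_rows", "arguments": {"steps": [{"delta_rot":[0,0,0],"offset":[0,0,3],"fingers":0},{"delta_rot":[0,0,0],"offset":[0,0,3],"fingers":0},{"delta_rot":[0,0,0],"offset":[0,0,3],"fingers":0}]}}

```text
clock: 10.02
tool_pos: [0.6471, -0.0131, 0.0936]
tool_rot: [180.0, 0.0, 67.4]
contact_force: [0.8, 0.7, -1.0]
width: 0.0155
grip_force: 30.0
```

>>> {"name": "play_rows", "arguments": {"steps": [{"delta_rot":[0,0,0],"offset":[0,0,1],"fingers":0},{"delta_rot":[0,0,0],"offset":[0,0,0],"fingers":0}]}}

```text
clock: 10.18
tool_pos: [0.6466, -0.0131, 0.092]
tool_rot: [-179.9, 0.0, 67.4]
contact_force: [-0.3, -0.2, -1.2]
width: 0.0153
grip_force: 30.0
```

The foot is about 2.5 mm below the plate's top face with no reaction, so it is entering the bore. I'll carry on down.

>>> {"name": "play_rows", "arguments": {"steps": [{"delta_rot":[0,0,0],"offset":[0,0,4],"fingers":0},{"delta_rot":[0,0,0],"offset":[0,0,4],"fingers":0},{"delta_rot":[0,0,0],"offset":[0,0,4],"fingers":0}]}}

```text
clock: 10.43
tool_pos: [0.6471, -0.0132, 0.0802]
tool_rot: [180.0, 0.0, 67.4]
contact_force: [0.4, -0.5, -1.2]
width: 0.0152
grip_force: 30.0
```

>>> {"name": "play_rows", "arguments": {"steps": [{"delta_rot":[0,0,0],"offset":[0,0,3],"fingers":0},{"delta_rot":[0,0,0],"offset":[0,0,3],"fingers":0},{"delta_rot":[0,0,0],"offset":[0,0,2],"fingers":0},{"delta_rot":[0,0,0],"offset":[0,0,1],"fingers":0}]}}

```text
clock: 10.77
tool_pos: [0.6469, -0.0132, 0.0712]
tool_rot: [-180.0, 0.0, 67.4]
contact_force: [0.2, 0.5, -1.7]
width: 0.0152
grip_force: 30.0
```

>>> {"name": "play_rows", "arguments": {"steps": [{"delta_rot":[0,0,0],"offset":[0,0,0],"fingers":60},{"delta_rot":[0,0,0],"offset":[0,0,0],"fingers":60},{"delta_rot":[0,0,0],"offset":[0,0,0],"fingers":60},{"delta_rot":[0,0,0],"offset":[0,0,0],"fingers":60},{"delta_rot":[0,0,0],"offset":[0,0,-10],"fingers":60},{"delta_rot":[0,0,0],"offset":[0,0,-20],"fingers":60},{"delta_rot":[0,0,0],"offset":[0,0,-40],"fingers":60},{"delta_rot":[0,0,0],"offset":[0,0,-40],"fingers":60},{"delta_rot":[0,0,0],"offset":[0,0,-40],"fingers":60}]}}

```text
clock: 11.52
tool_pos: [0.6466, -0.0131, 0.2239]
tool_rot: [-180.0, 0.0, 67.4]
contact_force: [0.2, 0.4, -0.4]
width: 0.0598
grip_force: 0.0
```

>>> {"name": "play_rows", "arguments": {"steps": [{"delta_rot":[0,0,6.04],"offset":[0,0,0],"fingers":70},{"delta_rot":[0,0,6.04],"offset":[0,0,0],"fingers":70},{"delta_rot":[0,0,6.04],"offset":[0,0,0],"fingers":70},{"delta_rot":[0,0,6.04],"offset":[0,0,0],"fingers":70},{"delta_rot":[0,0,6.04],"offset":[0,0,0],"fingers":70},{"delta_rot":[0,0,6.04],"offset":[0,0,0],"fingers":70},{"delta_rot":[0,0,6.04],"offset":[0,0,0],"fingers":70},{"delta_rot":[0,0,6.04],"offset":[0,0,0],"fingers":70},{"delta_rot":[0,0,6.04],"offset":[0,0,0],"fingers":70},{"delta_rot":[0,0,6.04],"offset":[0,0,0],"fingers":70}]}}

```text
clock: 12.35
tool_pos: [0.6472, -0.0131, 0.2227]
tool_rot: [180.0, -0.0, 6.7]
contact_force: [0.0, 0.4, 0.2]
width: 0.0699
grip_force: 0.0
```

```bash
python3 - <<'E'
from h import *
print(read_state()["tool_pos"],read_state()["tool_rot"])
a,d=get_image("scene");b,e=get_image("top")
u,v=proj("scene",[.6466,-.0142,.06]).astype(int);u2,v2=proj("top",[.5466,-.1,.08]).astype(int)
h=cv2.cvtColor(a,cv2.COLOR_RGB2HSV);P=cloud("scene",d)
m=(h[:,:,0]>15)&(h[:,:,0]<35)&(h[:,:,1]>90)&(h[:,:,2]>50)&(abs(P[:,:,0]-.6466)<.04)&(abs(P[:,:,1]+.014)<.04)&(P[:,:,2]<.13)
k=P[m];print("pin z",k[:,2].min(),k[:,2].max());[print(z,np.round(k[abs(k[:,2]-z)<.01].mean(0),4)) for z in(.04,.06,.08,.1) if (abs(k[:,2]-z)<.01).any()]
cv2.imwrite("pics/b2.png",cv2.resize(a[v-50:v+50,u-50:u+50],(500,500),interpolation=3)[:,:,::-1])
E
```

```text
[ 0.64715899 -0.01311926  0.22270416] [ 1.79983198e+02 -4.44612640e-02  6.69316961e+00]
pin z 0.016195765170509985 0.10834629873484038
0.04 [ 0.6498 -0.0122  0.0399]
0.06 [ 0.6507 -0.013   0.0597]
0.08 [ 0.6525 -0.0122  0.0795]
0.1 [ 0.6508 -0.0121  0.0999]
```

View pics/b2.png

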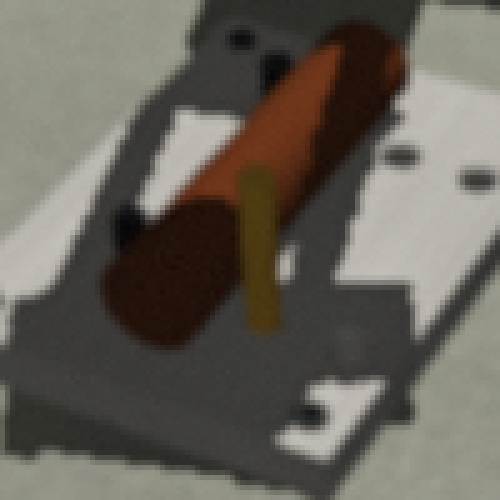

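The first pin stands upright in bore_b with its top at about z 0.105, so it is home. Now the second pin.

>>> {"name": "play_rows", "arguments": {"steps": [{"delta_rot":[0,0,0],"offset":[-14.4,33.4,0],"fingers":60},{"delta_rot":[0,0,0],"offset":[-14.4,33.4,0],"fingers":60},{"delta_rot":[0,0,0],"offset":[-14.4,33.4,0],"fingers":60},{"delta_rot":[0,0,0],"offset":[-14.4,33.4,0],"fingers":60},{"delta_rot":[0,0,0],"offset":[-14.4,33.4,0],"fingers":60},{"delta_rot":[0,0,0],"offset":[-14.4,33.4,0],"fingers":60},{"delta_rot":[0,0,0],"offset":[-14.4,33.4,0],"fingers":60},{"delta_rot":[0,0,0],"offset":[-14.4,33.4,0],"fingers":60},{"delta_rot":[0,0,0],"offset":[-14.4,33.4,0],"fingers":60},{"delta_rot":[0,0,0],"offset":[-14.4,33.4,0],"fingers":60}]}}

```text
clock: 13.28
tool_pos: [0.5441, -0.3638, 0.2225]
tool_rot: [180.0, -0.0, 7.2]
contact_force: [-0.1, 0.1, 0.1]
width: 0.0599
grip_force: 0.0
```

>>> {"name": "play_rows", "arguments": {"steps": [{"delta_rot":[0,0,0],"offset":[0,0,0],"fingers":60},{"delta_rot":[0,0,0],"offset":[0,0,0],"fingers":60},{"delta_rot":[0,0,0],"offset":[0,0,0],"fingers":60},{"delta_rot":[0,0,0],"offset":[0,0,0],"fingers":60}]}}

```text
clock: 13.62
tool_pos: [0.5451, -0.3609, 0.2219]
tool_rot: [-180.0, -0.0, 7.1]
contact_force: [-0.5, 0.2, -0.7]
width: 0.0598
grip_force: 0.0
```

>>> {"name": "play_rows", "arguments": {"steps": [{"delta_rot":[0,0,0],"offset":[0,0,36],"fingers":60},{"delta_rot":[0,0,0],"offset":[0,0,36],"fingers":60},{"delta_rot":[0,0,0],"offset":[0,0,36],"fingers":60},{"delta_rot":[0,0,0],"offset":[0,0,35],"fingers":60},{"delta_rot":[0,0,0],"offset":[0,0,0],"fingers":0},{"delta_rot":[0,0,0],"offset":[0,0,0],"fingers":0},{"delta_rot":[0,0,0],"offset":[0,0,0],"fingers":0},{"delta_rot":[0,0,0],"offset":[0,0,0],"fingers":0},{"delta_rot":[0,0,0],"offset":[0,0,0],"fingers":0},{"delta_rot":[0,0,0],"offset":[0,0,0],"fingers":0}]}}

```text
clock: 14.45
tool_pos: [0.546, -0.363, 0.0809]
tool_rot: [179.8, -0.1, 7.0]
contact_force: [0.2, -0.4, 1.0]
width: 0.0237
grip_force: 0.0
```

>>> {"name": "play_rows", "arguments": {"steps": [{"delta_rot":[0,0,0],"offset":[0,0,0],"fingers":0},{"delta_rot":[0,0,0],"offset":[0,0,0],"fingers":0},{"delta_rot":[0,0,0],"offset":[0,0,0],"fingers":0},{"delta_rot":[0,0,0],"offset":[0,0,0],"fingers":0}]}}

```text
clock: 14.78
tool_pos: [0.5454, -0.3624, 0.0801]
tool_rot: [180.0, -0.1, 7.0]
contact_force: [0.2, 1.8, 5.7]
width: 0.0157
grip_force: 29.9
```

>>> {"name": "play_rows", "arguments": {"steps": [{"delta_rot":[0,0,0],"offset":[0,0,-10],"fingers":0},{"delta_rot":[0,0,0],"offset":[0,0,-20],"fingers":0},{"delta_rot":[0,0,0],"offset":[0,0,-36],"fingers":0},{"delta_rot":[0,0,0],"offset":[0,0,-40],"fingers":0},{"delta_rot":[0,0,0],"offset":[0,0,-37],"fingers":0},{"delta_rot":[0,0,0],"offset":[0,0,0],"fingers":0}]}}

```text
clock: 15.28
tool_pos: [0.5484, -0.3653, 0.231]
tool_rot: [179.4, -0.5, 7.0]
contact_force: [0.9, -2.3, -0.3]
width: 0.0156
grip_force: 30.0
```

>>> {"name": "play_rows", "arguments": {"steps": [{"delta_rot":[0,0,-6.04],"offset":[0,0,0],"fingers":0},{"delta_rot":[0,0,-6.04],"offset":[0,0,0],"fingers":0},{"delta_rot":[0,0,-6.04],"offset":[0,0,0],"fingers":0},{"delta_rot":[0,0,-6.04],"offset":[0,0,0],"fingers":0},{"delta_rot":[0,0,-6.04],"offset":[0,0,0],"fingers":0},{"delta_rot":[0,0,-6.04],"offset":[0,0,0],"fingers":0},{"delta_rot":[0,0,-6.04],"offset":[0,0,0],"fingers":0},{"delta_rot":[0,0,-6.04],"offset":[0,0,0],"fingers":0},{"delta_rot":[0,0,-6.04],"offset":[0,0,0],"fingers":0},{"delta_rot":[0,0,-6.04],"offset":[0,0,0],"fingers":0}]}}

```text
clock: 16.12
tool_pos: [0.5444, -0.3621, 0.2215]
tool_rot: [-180.0, 0.0, 67.7]
contact_force: [-0.0, -0.9, -2.2]
width: 0.0157
grip_force: 30.0
```

>>> {"name": "play_rows", "arguments": {"steps": [{"delta_rot":[0,0,0],"offset":[36.1,-17,0],"fingers":0},{"delta_rot":[0,0,0],"offset":[36.1,-17,0],"fingers":0},{"delta_rot":[0,0,0],"offset":[36.1,-17,0],"fingers":0},{"delta_rot":[0,0,0],"offset":[36.1,-17,0],"fingers":0},{"delta_rot":[0,0,0],"offset":[36.1,-17,0],"fingers":0},{"delta_rot":[0,0,0],"offset":[36.1,-17,0],"fingers":0},{"delta_rot":[0,0,0],"offset":[36.1,-17,0],"fingers":0},{"delta_rot":[0,0,0],"offset":[36.1,-17,0],"fingers":0},{"delta_rot":[0,0,0],"offset":[36.1,-17,0],"fingers":0},{"delta_rot":[0,0,0],"offset":[36.1,-17,0],"fingers":0}]}}

```text
clock: 16.95
tool_pos: [0.5259, 0.0381, 0.2218]
tool_rot: [180.0, 0.0, 67.4]
contact_force: [0.5, 0.3, -2.4]
width: 0.0154
grip_force: 30.0
```

>>> {"name": "play_rows", "arguments": {"steps": [{"delta_rot":[0,0,0],"offset":[0,0,0],"fingers":0},{"delta_rot":[0,0,0],"offset":[0,0,0],"fingers":0},{"delta_rot":[0,0,0],"offset":[0,0,0],"fingers":0},{"delta_rot":[0,0,0],"offset":[0,0,0],"fingers":0},{"delta_rot":[0,0,0],"offset":[0,0,0],"fingers":0},{"delta_rot":[0,0,0],"offset":[0,0,0],"fingers":0}]}}

```text
clock: 17.45
tool_pos: [0.5268, 0.0351, 0.2216]
tool_rot: [-180.0, 0.0, 67.3]
contact_force: [-0.5, -0.4, -1.1]
width: 0.0157
grip_force: 30.0
```

```bash
python3 pin.py
```

```text
[0.5268 0.0351 0.2216] [-1.800e+02  2.000e-02  6.727e+01] 0.015698714639297645
top 0 [345.6 230.3]
scene 180 [301.3 181.6]
z 0.152 17 [0.5309 0.0361 0.1546]
z 0.164 34 [0.5307 0.0354 0.164 ]
z 0.176 34 [0.5313 0.0347 0.1756]
z 0.188 33 [0.5317 0.0343 0.1878]
z 0.2 31 [0.5321 0.0349 0.1998]
z 0.212 28 [0.5326 0.0343 0.2105]
row 182.0 304.0 304.0
row 187.0 298.0 304.0
row 192.0 298.0 304.0
row 197.0 298.0 304.0
row 202.0 298.0 305.0
row 207.0 299.0 305.0
```

>>> {"name": "play_rows", "arguments": {"steps": [{"delta_rot":[0,0,0],"offset":[0.3,0,30],"fingers":0},{"delta_rot":[0,0,0],"offset":[0,0,30],"fingers":0},{"delta_rot":[0,0,0],"offset":[0,0,30],"fingers":0},{"delta_rot":[0,0,0],"offset":[0,0,20],"fingers":0},{"delta_rot":[0,0,0],"offset":[0,0,10],"fingers":0},{"delta_rot":[0,0,0],"offset":[0,0,0],"fingers":0},{"delta_rot":[0,0,0],"offset":[0,0,0],"fingers":0},{"delta_rot":[0,0,0],"offset":[0,0,0],"fingers":0},{"delta_rot":[0,0,0],"offset":[0,0,0],"fingers":0},{"delta_rot":[0,0,0],"offset":[0,0,0],"fingers":0}]}}

```text
clock: 18.38
tool_pos: [0.5279, 0.0366, 0.103]
tool_rot: [179.9, -0.0, 67.4]
contact_force: [-0.1, 0.8, -1.8]
width: 0.0156
grip_force: 30.0
```

>>> {"name": "play_rows", "arguments": {"steps": [{"delta_rot":[0,0,0],"offset":[0,0,3],"fingers":0},{"delta_rot":[0,0,0],"offset":[0,0,3],"fingers":0},{"delta_rot":[0,0,0],"offset":[0,0,2],"fingers":0},{"delta_rot":[0,0,0],"offset":[0,0,2],"fingers":0}]}}

```text
clock: 18.72
tool_pos: [0.5267, 0.0368, 0.0914]
tool_rot: [-180.0, 0.0, 67.4]
contact_force: [0.2, 0.8, -2.3]
width: 0.0154
grip_force: 30.0
```

>>> {"name": "play_rows", "arguments": {"steps": [{"delta_rot":[0,0,0],"offset":[0,0,2],"fingers":0},{"delta_rot":[0,0,0],"offset":[0,0,2],"fingers":0},{"delta_rot":[0,0,0],"offset":[0,0,2],"fingers":0}]}}

```text
clock: 18.97
tool_pos: [0.5268, 0.0368, 0.0854]
tool_rot: [-180.0, 0.0, 67.4]
contact_force: [-0.1, 0.1, -1.9]
width: 0.0157
grip_force: 30.0
```

>>> {"name": "play_rows", "arguments": {"steps": [{"delta_rot":[0,0,0],"offset":[0,0,4],"fingers":0},{"delta_rot":[0,0,0],"offset":[0,0,4],"fingers":0},{"delta_rot":[0,0,0],"offset":[0,0,3],"fingers":0},{"delta_rot":[0,0,0],"offset":[0,0,2],"fingers":0},{"delta_rot":[0,0,0],"offset":[0,0,1],"fingers":0}]}}

```text
clock: 19.38
tool_pos: [0.5267, 0.0368, 0.0713]
tool_rot: [-180.0, 0.0, 67.4]
contact_force: [0.6, 1.7, -0.6]
width: 0.0156
grip_force: 30.0
```

>>> {"name": "play_rows", "arguments": {"steps": [{"delta_rot":[0,0,0],"offset":[0,0,0],"fingers":60},{"delta_rot":[0,0,0],"offset":[0,0,0],"fingers":60},{"delta_rot":[0,0,0],"offset":[0,0,0],"fingers":60},{"delta_rot":[0,0,0],"offset":[0,0,0],"fingers":60},{"delta_rot":[0,0,0],"offset":[0,0,-10],"fingers":60},{"delta_rot":[0,0,0],"offset":[0,0,-20],"fingers":60},{"delta_rot":[0,0,0],"offset":[0,0,-40],"fingers":60},{"delta_rot":[0,0,0],"offset":[0,0,-40],"fingers":60},{"delta_rot":[0,0,0],"offset":[0,0,-40],"fingers":60}]}}

```text
clock: 20.13
tool_pos: [0.5261, 0.0367, 0.2239]
tool_rot: [-180.0, 0.0, 67.4]
contact_force: [1.4, 0.6, -0.1]
width: 0.0601
grip_force: 0.0
```

```bash
cat > pins.py <<'E'
from h import *
print(read_state()["tool_pos"],read_state()["tool_rot"])
a,d=get_image("scene");h=cv2.cvtColor(a,cv2.COLOR_RGB2HSV);P=cloud("scene",d)
for c in((.6469,-.0132),(.5269,.0367)):
    m=(h[:,:,0]>15)&(h[:,:,0]<35)&(h[:,:,1]>90)&(h[:,:,2]>40)&(abs(P[:,:,0]-c[0])<.03)&(abs(P[:,:,1]-c[1])<.03)&(P[:,:,2]<.14)
    k=P[m];print(len(k),"pin z",k[:,2].min(),k[:,2].max());[print(z,np.round(k[abs(k[:,2]-z)<.01].mean(0),4)) for z in(.04,.06,.08,.1) if (abs(k[:,2]-z)<.01).any()]
E
python3 pins.py
```

```text
[0.5261204  0.03670531 0.22394447] [-1.79970396e+02  1.90276522e-02  6.73871336e+01]
234 pin z 0.023372530830869695 0.1078782559078719
0.04 [ 0.6526 -0.0126  0.0401]
0.06 [ 0.6525 -0.0125  0.0599]
0.08 [ 0.6531 -0.0123  0.0798]
0.1 [ 0.65   -0.0126  0.1004]
216 pin z 0.019933839009997005 0.10771316474983368
0.04 [0.5316 0.0369 0.0395]
0.06 [0.5312 0.0369 0.0599]
0.08 [0.5328 0.0366 0.0799]
0.1 [0.5294 0.0371 0.0999]
```

Both pins stand upright in their bores with tops at about z 0.105. Next I'll measure the gauge's cap, grip and mark.

```bash
python3 - <<'E'
from h import *
G={}
for n in("top","scene"):
    p,d=get_image(n);np.savez(n+"1.npz",p=p,d=d);G[n]=(p,cloud(n,d),cv2.cvtColor(p,cv2.COLOR_RGB2HSV))
near=lambda P:(abs(P[:,:,0]-.505)<.06)&(abs(P[:,:,1]-.302)<.06)
cc=[]
for n in G:
    p,P,h=G[n]
    bl=near(P)&(h[:,:,0]>100)&(h[:,:,0]<125)&(h[:,:,1]>110)
    cap=near(P)&(P[:,:,2]>.199)&(P[:,:,2]<.215)&(h[:,:,1]<90)
    for x in blobs(cap,4): print(n,"cap",np.round(x[0],1),x[1],np.round(np.median(P[x[2]],0),4))
    x=max(blobs(cap,4),key=lambda x:x[1][4]);cc.append(x[0])
    k=P[bl];print(n,"blue",len(k),k.min(0),k.max(0))
    t=k[abs(k[:,2]-.196)<.006];print(" top slice",len(t),t.mean(0) if len(t) else"")
print("cap tri",tri(ray("top",*cc[0]),ray("scene",*cc[1])),onz("top",*cc[0],.206),onz("scene",*cc[1],.203))
p,P,h=G["scene"]
bl=near(P)&(h[:,:,0]>100)&(h[:,:,0]<125)&(h[:,:,1]>110)&(P[:,:,2]>.14)&(P[:,:,2]<.19);k=P[bl]
c=k.mean(0);u,s,v=np.linalg.svd(k-c);print("blue front",c,v[2],s/np.sqrt(len(k)))
q=cv2.minAreaRect(np.argwhere(bl)[:,::-1].astype(np.float32));print(q)
# mark
near2=near(P)&(P[:,:,2]>.04)&(P[:,:,2]<.14)
rd=near2&((h[:,:,0]<8)|(h[:,:,0]>172))&(h[:,:,1]>110)
for x in blobs(rd,2): print("red",x[0],x[1],np.median(P[x[2]],0))
dk=P[near2&(P[:,:,2]>.06)&(P[:,:,2]<.12)&(h[:,:,2]>80)];c=np.median(dk,0);print("dial",c)
w=p[170:270,375:475];cv2.imwrite("pics/g1.png",cv2.resize(w,(600,600),interpolation=cv2.INTER_CUBIC)[:,:,::-1])
E
```

```text
top cap [216.6 245.2] [213 241   9   9  58] [0.5001 0.3013 0.2049]
top blue 91 [0.4878067  0.26023175 0.09774174] [0.51784909 0.33023528 0.20056939]
 top slice 61 [0.49865334 0.29726082 0.19523264]
scene cap [422.6 187.4] [419 185   8   6  42] [0.5047 0.3023 0.205 ]
scene blue 302 [0.49377851 0.28850591 0.13360579] [0.51798117 0.3164425  0.19859113]
 top slice 53 [0.50709967 0.30242276 0.19417949]
cap tri (array([0.50006374, 0.3024185 , 0.20192818]), np.float64(0.0011065438567613274)) [0.49968118 0.30119834 0.206     ] [0.50184968 0.30261394 0.203     ]
blue front [0.50931011 0.30119857 0.16544428] [ 0.93003866 -0.36726811  0.01192566] [0.0142471  0.00762513 0.0017688 ]
((420.25140380859375, 203.61557006835938), (11.63237476348877, 19.995519638061523), 8.746162414550781)
red [412.16666667 217.5       ] [411 215   3   6  12] [0.50836706 0.2876065  0.12747778]
dial [0.50946809 0.29390397 0.08741634]
```

View pics/g1.png

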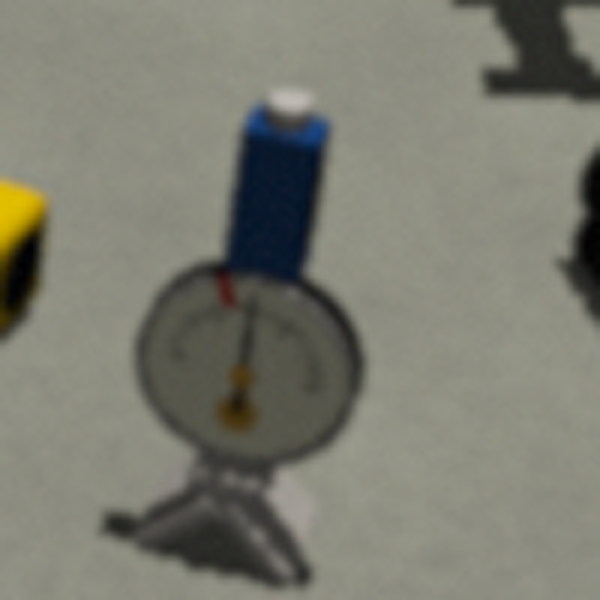

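The crop shows the gauge upright: cap at (290,105), pivot at (241,376), needle tip at (253,298) and red mark at (227,290). I'll compute the mark angle with sub-pixel weights.

```bash
cat > mark.py <<'E'
from h import *
def meas(c,yaw,tilt=0,N=4,show=True):
    """c: dial face centre (world), yaw deg of gauge x, tilt rad about gauge x; returns mark and needle angles in the gauge frame"""
    y=np.radians(yaw);ex=np.array([np.cos(y),np.sin(y),0]);h=np.array([-np.sin(y),np.cos(y),0]);z=np.array([0,0,1.])
    ey=h*np.cos(tilt)+z*np.sin(tilt);ez=-h*np.sin(tilt)+z*np.cos(tilt)
    p=np.mean([get_image("scene")[0].astype(float) for _ in range(N)],0).astype(np.float32)
    # rectify the dial face: 8 px/mm grid around centre
    S=6;g=np.arange(-50,50,1/S);Y,Z=np.meshgrid(g,g[::-1])
    W=c+(Y[...,None]*ey+Z[...,None]*ez)*1e-3
    K,R,t=cam("scene");q=(W@R.T+t)@K.T;m=(q[...,:2]/q[...,2:]).astype(np.float32)
    im=cv2.remap(p,m[...,0],m[...,1],cv2.INTER_CUBIC);im=np.clip(im,0,255)
    rr=np.hypot(Y,Z);th=np.arctan2(-Y,Z)
    red=np.clip(im[...,0]-np.maximum(im[...,1],im[...,2])-20,0,None)*(rr>25)*(rr<46)*(abs(th)<1.2)
    print("red centroid",[(red*A).sum()/red.sum() for A in(Y,Z)],"sum",red.sum())
    mk=np.arctan2(-(red*Y).sum(),(red*Z).sum())
    dark=np.clip(np.median(im.mean(-1)[rr<30])-15-im.mean(-1),0,None)*(red==0)
    for a,b in((10,18),(18,26),(14,28)):
        D=dark*(rr>a)*(rr<b)*(abs(th)<.9);print("needle",a,b,"Y,Z",[round((D*A).sum()/D.sum(),2) for A in(Y,Z)])
    print("mark",mk)
    return im.astype(np.uint8),mk
E
python3 - <<'E'
from mark import *
for yaw in(-20.4,-22):
    im,mk=meas(np.array([.5087,.2998,.090]),yaw)
cv2.imwrite("pics/g2.png",im[:,:,::-1])
E
```

```text
red centroid [np.float64(-11.71515426098806), np.float64(32.870802880644916)] sum 33961.723
needle 10 18 Y,Z [np.float64(-0.95), np.float64(13.41)]
needle 18 26 Y,Z [np.float64(-1.06), np.float64(22.64)]
needle 14 28 Y,Z [np.float64(-1.38), np.float64(21.34)]
mark 0.3423649650189489
red centroid [np.float64(-11.798457681702292), np.float64(32.62721610740329)] sum 33845.492
needle 10 18 Y,Z [np.float64(-0.94), np.float64(13.47)]
needle 18 26 Y,Z [np.float64(-1.11), np.float64(22.62)]
needle 14 28 Y,Z [np.float64(-1.37), np.float64(21.2)]
mark 0.3469836573691973
```

View pics/g2.png

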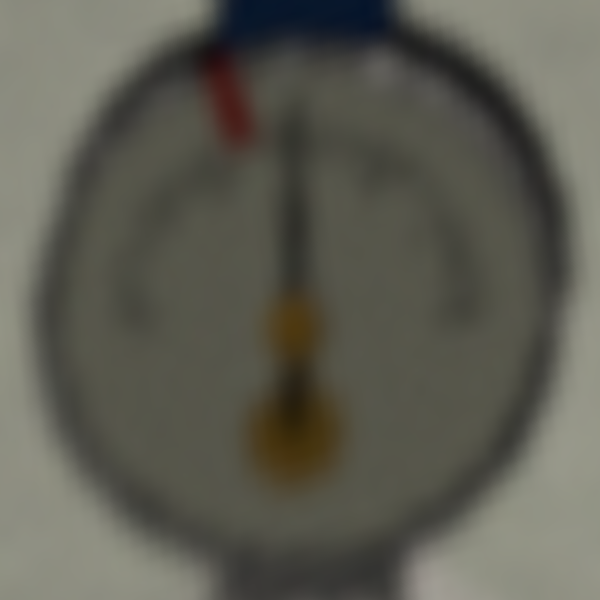

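The rectified dial shows the pivot at (293,325), a vertical needle and the mark at (228,103). Relative to the pivot the mark is at about 0.275 rad. I'll move to the gauge.

>>> {"name": "play_rows", "arguments": {"steps": [{"delta_rot":[0,0,-7.05],"offset":[0,0,0],"fingers":70},{"delta_rot":[0,0,-7.05],"offset":[0,0,0],"fingers":70},{"delta_rot":[0,0,-7.05],"offset":[0,0,0],"fingers":70},{"delta_rot":[0,0,-7.05],"offset":[0,0,0],"fingers":70},{"delta_rot":[0,0,-7.05],"offset":[0,0,0],"fingers":70},{"delta_rot":[0,0,-7.05],"offset":[0,0,0],"fingers":70},{"delta_rot":[0,0,-7.05],"offset":[0,0,0],"fingers":70},{"delta_rot":[0,0,-7.05],"offset":[0,0,0],"fingers":70},{"delta_rot":[0,0,-7.05],"offset":[0,0,0],"fingers":70},{"delta_rot":[0,0,-7.05],"offset":[0,0,0],"fingers":70}]}}

```text
clock: 21.52
tool_pos: [0.5264, 0.0367, 0.2209]
tool_rot: [-179.9, -0.1, 138.2]
contact_force: [-0.8, -1.0, -0.6]
width: 0.0702
grip_force: 0.0
```

>>> {"name": "play_rows", "arguments": {"steps": [{"delta_rot":[0,0,-7.05],"offset":[0,0,0],"fingers":70},{"delta_rot":[0,0,-7.05],"offset":[0,0,0],"fingers":70},{"delta_rot":[0,0,-7.0],"offset":[0,0,0],"fingers":70},{"delta_rot":[0,0,0],"offset":[17.2,34.2,-3],"fingers":70},{"delta_rot":[0,0,0],"offset":[17.2,34.2,-3],"fingers":70},{"delta_rot":[0,0,0],"offset":[17.2,34.2,-3],"fingers":70},{"delta_rot":[0,0,0],"offset":[17.2,34.2,-3],"fingers":70},{"delta_rot":[0,0,0],"offset":[17.2,34.2,-3],"fingers":70},{"delta_rot":[0,0,0],"offset":[17.2,34.2,-3],"fingers":70},{"delta_rot":[0,0,0],"offset":[17.2,34.2,-3],"fingers":70}]}}

```text
clock: 22.35
tool_pos: [0.4995, 0.305, 0.2421]
tool_rot: [-179.9, -0.0, 159.0]
contact_force: [0.4, -0.0, -0.5]
width: 0.0696
grip_force: 0.0
```

>>> {"name": "play_rows", "arguments": {"steps": [{"delta_rot":[0,0,0],"offset":[0,0,0],"fingers":70},{"delta_rot":[0,0,0],"offset":[0,0,0],"fingers":70},{"delta_rot":[0,0,0],"offset":[0,0,0],"fingers":70},{"delta_rot":[0,0,0],"offset":[0,0,0],"fingers":70},{"delta_rot":[0,0,0],"offset":[0,0,0],"fingers":70}]}}

```text
clock: 22.77
tool_pos: [0.5003, 0.3019, 0.2423]
tool_rot: [-179.9, -0.0, 158.9]
contact_force: [0.1, -0.5, 0.1]
width: 0.0701
grip_force: 0.0
```

>>> {"name": "play_rows", "arguments": {"steps": [{"delta_rot":[0,0,0],"offset":[0,0,25],"fingers":70},{"delta_rot":[0,0,0],"offset":[0,0,30],"fingers":70},{"delta_rot":[0,0,0],"offset":[0,0,25],"fingers":70},{"delta_rot":[0,0,0],"offset":[0,0,15],"fingers":70},{"delta_rot":[0,0,0],"offset":[0,0,0],"fingers":70},{"delta_rot":[0,0,0],"offset":[0,0,0],"fingers":0},{"delta_rot":[0,0,0],"offset":[0,0,0],"fingers":0},{"delta_rot":[0,0,0],"offset":[0,0,0],"fingers":0},{"delta_rot":[0,0,0],"offset":[0,0,0],"fingers":0},{"delta_rot":[0,0,0],"offset":[0,0,0],"fingers":0}]}}

```text
clock: 23.6
tool_pos: [0.5009, 0.3036, 0.1488]
tool_rot: [179.9, 0.1, 159.0]
contact_force: [0.1, -0.4, 0.5]
width: 0.04
grip_force: 0.0
```

>>> {"name": "play_rows", "arguments": {"steps": [{"delta_rot":[0,0,0],"offset":[0,0,0],"fingers":0},{"delta_rot":[0,0,0],"offset":[0,0,0],"fingers":0},{"delta_rot":[0,0,0],"offset":[0,0,0],"fingers":0},{"delta_rot":[0,0,0],"offset":[0,0,0],"fingers":0},{"delta_rot":[0,0,0],"offset":[0,0,0],"fingers":0}]}}

```text
clock: 24.02
tool_pos: [0.5006, 0.3035, 0.1481]
tool_rot: [180.0, 0.0, 159.0]
contact_force: [-0.1, -0.5, 5.2]
width: 0.0297
grip_force: 30.0
```

>>> {"name": "play_rows", "arguments": {"steps": [{"delta_rot":[0,0,0],"offset":[0,0,-5],"fingers":0},{"delta_rot":[0,0,0],"offset":[0,0,-10],"fingers":0},{"delta_rot":[0,0,0],"offset":[0,0,-20],"fingers":0},{"delta_rot":[0,0,0],"offset":[0,0,-30],"fingers":0},{"delta_rot":[0,0,0],"offset":[0,0,-30],"fingers":0},{"delta_rot":[0,0,0],"offset":[0,0,-25],"fingers":0},{"delta_rot":[0,0,0],"offset":[0,0,-15],"fingers":0},{"delta_rot":[0,0,0],"offset":[0,0,0],"fingers":0},{"delta_rot":[0,0,0],"offset":[0,0,0],"fingers":0},{"delta_rot":[0,0,0],"offset":[0,0,0],"fingers":0}]}}

```text
clock: 24.85
tool_pos: [0.4991, 0.3029, 0.2812]
tool_rot: [-179.9, -0.1, 159.0]
contact_force: [-0.7, 0.0, -3.8]
width: 0.0299
grip_force: 30.0
```

```bash
python3 - <<'E'
from h import *
st=read_state();print(st["tool_pos"],st["tool_rot"],st["contact_force"],st["width"])
s=np.radians(-22.6);ex=np.array([np.cos(s),np.sin(s)]);ey=np.array([-np.sin(s),np.cos(s)])
C=np.array([.5740,-.0191])
for n,f in(("top","top0"),("scene","scene0"),("top","top1"),("scene","scene1"),("top",None)):
    if f: a=np.load(f+".npz");p,d=a["p"],a["d"]
    else: p,d=get_image(n);np.savez("top2.npz",p=p,d=d)
    P=cloud(n,d);h=cv2.cvtColor(p,cv2.COLOR_RGB2HSV)
    X=(P[:,:,:2]-C)@ex;Y=(P[:,:,:2]-C)@ey
    m=(abs(X)<.095)&(abs(Y)<.024)&(P[:,:,2]>.052)&(P[:,:,2]<.078)&(h[:,:,1]>100)&((h[:,:,0]<16)|(h[:,:,0]>170))
    if m.sum()<50: print(f,m.sum());continue
    y,z,x=Y[m],P[:,:,2][m],X[m]
    # circle fit, R=24: minimise radial residual
    from scipy.optimize import least_squares
    r=least_squares(lambda q:np.hypot(y-q[0]-q[2]*x,z-q[1])-.024,[0,.049,0],loss="soft_l1",f_scale=.001)
    print(n,f,m.sum(),"axis y,z,slope",np.round(r.x,4))
E
```

```text
[0.49914835 0.30287349 0.2811787 ] [-1.79880342e+02 -1.12285833e-01  1.58988093e+02] [-0.67347458  0.04562946 -3.84898977] 0.029860154733477622
top top0 1515 axis y,z,slope [-0.0026  0.0488 -0.0016]
scene scene0 1072 axis y,z,slope [-0.001   0.0487 -0.0008]
top top1 59 axis y,z,slope [-0.001   0.0533 -0.0228]
scene scene1 890 axis y,z,slope [-0.001   0.0488  0.0014]
top None 1516 axis y,z,slope [-0.0025  0.0487 -0.0026]
```

The gauge is held, and the force reading matches its 3.9 N weight. The pipe axis is confirmed about 1.5 mm to the stop side of the plate's middle line. I'll carry the gauge over the pipe and pre-tilt it in the air.

>>> {"name": "play_rows", "arguments": {"steps": [{"delta_rot":[0,0,1.6],"offset":[0,0,0],"fingers":0},{"delta_rot":[0,0,0],"offset":[-10.7,-15,0],"fingers":0},{"delta_rot":[0,0,0],"offset":[-21.3,-30.1,0],"fingers":0},{"delta_rot":[0,0,0],"offset":[-21.3,-30.1,0],"fingers":0},{"delta_rot":[0,0,0],"offset":[-21.3,-30.1,0],"fingers":0},{"delta_rot":[0,0,0],"offset":[-21.3,-30.1,0],"fingers":0},{"delta_rot":[0,0,0],"offset":[-21.3,-30.1,0],"fingers":0},{"delta_rot":[0,0,0],"offset":[-21.3,-30.1,0],"fingers":0},{"delta_rot":[0,0,0],"offset":[-21.3,-30.1,0],"fingers":0},{"delta_rot":[0,0,0],"offset":[-21.3,-30.1,0],"fingers":0}]}}

```text
clock: 25.73
tool_pos: [0.568, -0.0041, 0.2808]
tool_rot: [-179.9, -0.2, 157.4]
contact_force: [0.6, 1.1, -4.3]
width: 0.0296
grip_force: 30.0
```

>>> {"name": "play_rows", "arguments": {"steps": [{"delta_rot":[0,0,0],"offset":[-10.7,-15,0],"fingers":0},{"delta_rot":[0,0,0],"offset":[0,0,0],"fingers":0},{"delta_rot":[3.94,0,0],"offset":[0,0,0],"fingers":0},{"delta_rot":[3.94,0,0],"offset":[0,0,0],"fingers":0},{"delta_rot":[3.94,0,0],"offset":[0,0,0],"fingers":0},{"delta_rot":[3.94,0,0],"offset":[0,0,0],"fingers":0},{"delta_rot":[0,0,0],"offset":[0,20,3],"fingers":0},{"delta_rot":[0,0,0],"offset":[0,30,5],"fingers":0},{"delta_rot":[0,0,0],"offset":[0,13.4,2.6],"fingers":0},{"delta_rot":[0,0,0],"offset":[0,0,0],"fingers":0}]}}

```text
clock: 26.57
tool_pos: [0.5948, 0.0365, 0.2519]
tool_rot: [-164.2, -0.3, 157.6]
contact_force: [0.1, -0.5, -3.1]
width: 0.0297
grip_force: 30.0
```

>>> {"name": "play_rows", "arguments": {"steps": [{"delta_rot":[0,0,0],"offset":[0,0,0],"fingers":0},{"delta_rot":[0,0,0],"offset":[0,0,0],"fingers":0},{"delta_rot":[0,0,0],"offset":[0,0,0],"fingers":0},{"delta_rot":[0,0,0],"offset":[0,0,0],"fingers":0},{"delta_rot":[0,0,0],"offset":[0,0,0],"fingers":0},{"delta_rot":[0,0,0],"offset":[0,0,0],"fingers":0},{"delta_rot":[0,0,0],"offset":[0,0,0],"fingers":0},{"delta_rot":[0,0,0],"offset":[0,0,0],"fingers":0}]}}

```text
clock: 27.23
tool_pos: [0.5955, 0.0331, 0.2554]
tool_rot: [-164.2, 0.0, 157.4]
contact_force: [-0.4, -0.5, -4.2]
width: 0.0298
grip_force: 30.0
```

```bash
cat > chk.py <<'E'
from mark import *
from scipy.spatial.transform import Rotation as Ro
import sys
st=read_state();R=Ro.from_euler("xyz",st["tool_rot"],degrees=True).as_matrix();T=st["tool_pos"]
print("tcp",np.round(T,4),"rot",np.round(st["tool_rot"],2),"F",np.round(st["contact_force"],1),"w",st["width"])
tz=R[:,2];gx=-R[:,0];tilt=np.arctan2(R[2,1],-R[2,2]);print("tilt",tilt,"yaw",np.degrees(np.arctan2(gx[1],gx[0])))
seat=T+.1539*tz;s=np.radians(-22.6);e=seat-np.array([.5740,-.0191,0]);print("seat in plate",np.round([e[0]*np.cos(s)+e[1]*np.sin(s),-e[0]*np.sin(s)+e[1]*np.cos(s),e[2]],4))
c=T+tz*(.1539-.0959)+gx*.010
im,mk=meas(c,np.degrees(np.arctan2(gx[1],gx[0])),-abs(tilt))
cv2.imwrite(sys.argv[1],im[:,:,::-1])
E
python3 chk.py pics/t1.png
```

```text
tcp [0.5955 0.0331 0.2554] rot [-1.6424e+02  2.0000e-02  1.5737e+02] F [-0.4 -0.5 -4.2] w 0.029768299237952985
tilt -0.2750406694939783 yaw -22.633158296292276
seat in plate [-1.000e-04  1.460e-02  1.073e-01]
red centroid [np.float64(-12.189868046052098), np.float64(35.49377073737362)] sum 27370.34
needle 10 18 Y,Z [np.float64(-5.84), np.float64(12.47)]
needle 18 26 Y,Z [np.float64(-8.34), np.float64(20.64)]
needle 14 28 Y,Z [np.float64(-8.03), np.float64(20.08)]
mark 0.33081597303465426
```

View pics/t1.png

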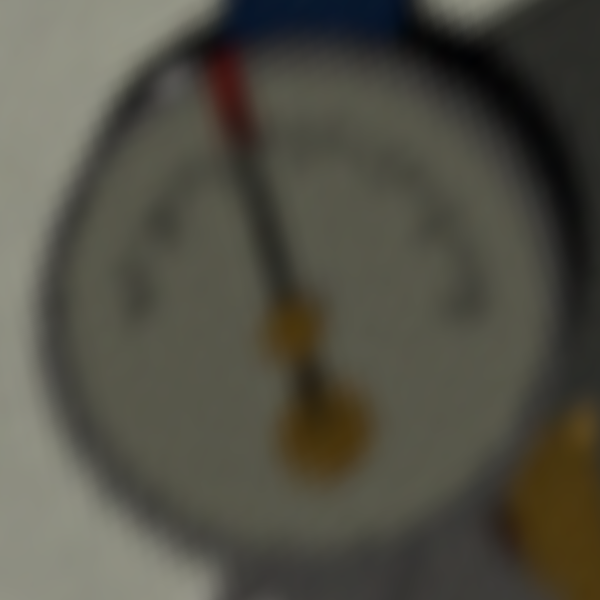

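The needle lies within the red mark: pivot (293,326), mark centroid (227,87), needle passing (250,176). They agree to about 0.02 rad. I'll descend along the tool axis onto the pipe.

>>> {"name": "play_rows", "arguments": {"steps": [{"delta_rot":[0,0,0],"offset":[0,0.3,10],"fingers":0},{"delta_rot":[0,0,0],"offset":[0,0,15],"fingers":0},{"delta_rot":[0,0,0],"offset":[0,0,15],"fingers":0},{"delta_rot":[0,0,0],"offset":[0,0,8],"fingers":0},{"delta_rot":[0,0,0],"offset":[0,0,4],"fingers":0},{"delta_rot":[0,0,0],"offset":[0,0,2],"fingers":0},{"delta_rot":[0,0,0],"offset":[0,0,0],"fingers":0},{"delta_rot":[0,0,0],"offset":[0,0,0],"fingers":0},{"delta_rot":[0,0,0],"offset":[0,0,0],"fingers":0}]}}

```text
clock: 28.18
tool_pos: [0.5907, 0.0202, 0.2039]
tool_rot: [-164.3, 0.1, 157.4]
contact_force: [0.0, -0.1, -4.1]
width: 0.0294
grip_force: 30.0
```

>>> {"name": "play_rows", "arguments": {"steps": [{"delta_rot":[0,0,0],"offset":[0,0,1],"fingers":0},{"delta_rot":[0,0,0],"offset":[0,0,1],"fingers":0},{"delta_rot":[0,0,0],"offset":[0,0,0],"fingers":0}]}}

```text
clock: 28.43
tool_pos: [0.5898, 0.0195, 0.2013]
tool_rot: [-164.2, 0.0, 157.4]
contact_force: [1.0, 0.5, -4.5]
width: 0.0296
grip_force: 30.0
```

>>> {"name": "play_rows", "arguments": {"steps": [{"delta_rot":[0,0,0],"offset":[0,0,1],"fingers":0},{"delta_rot":[0,0,0],"offset":[0,0,1],"fingers":0},{"delta_rot":[0,0,0],"offset":[0,0,0],"fingers":0}]}}

```text
clock: 28.68
tool_pos: [0.5894, 0.019, 0.1991]
tool_rot: [-164.2, -0.0, 157.4]
contact_force: [-0.0, -1.0, -2.8]
width: 0.03
grip_force: 30.0
```

>>> {"name": "play_rows", "arguments": {"steps": [{"delta_rot":[0,0,0],"offset":[0,0,0.7],"fingers":0},{"delta_rot":[0,0,0],"offset":[0,0,0.7],"fingers":0},{"delta_rot":[0,0,0],"offset":[0,0,0],"fingers":0},{"delta_rot":[0,0,0],"offset":[0,0,0],"fingers":0}]}}

```text
clock: 29.02
tool_pos: [0.5894, 0.0186, 0.198]
tool_rot: [-164.2, -0.0, 157.4]
contact_force: [-0.2, 0.8, -3.7]
width: 0.0297
grip_force: 30.0
```

>>> {"name": "play_rows", "arguments": {"steps": [{"delta_rot":[0,0,0],"offset":[0,0,0.6],"fingers":0},{"delta_rot":[0,0,0],"offset":[0,0,0],"fingers":0},{"delta_rot":[0,0,0],"offset":[0,0,0],"fingers":0}]}}

```text
clock: 29.27
tool_pos: [0.5896, 0.0187, 0.1976]
tool_rot: [-164.3, 0.0, 157.4]
contact_force: [0.6, 0.2, -2.0]
width: 0.0298
grip_force: 30.0
```

>>> {"name": "play_rows", "arguments": {"steps": [{"delta_rot":[0,0,0],"offset":[0,0,0.6],"fingers":0},{"delta_rot":[0,0,0],"offset":[0,0,0],"fingers":0},{"delta_rot":[0,0,0],"offset":[0,0,0],"fingers":0}]}}

```text
clock: 29.52
tool_pos: [0.5896, 0.0186, 0.1975]
tool_rot: [-164.3, 0.0, 157.4]
contact_force: [-0.0, 2.8, 4.6]
width: 0.0299
grip_force: 30.0
```

>>> {"name": "play_rows", "arguments": {"steps": [{"delta_rot":[0,0,0],"offset":[0,0,0.6],"fingers":0},{"delta_rot":[0,0,0],"offset":[0,0,0],"fingers":0},{"delta_rot":[0,0,0],"offset":[0,0,0],"fingers":0}]}}

```text
clock: 29.77
tool_pos: [0.5897, 0.0185, 0.1975]
tool_rot: [-164.3, 0.1, 157.4]
contact_force: [-0.7, 4.9, 7.4]
width: 0.0304
grip_force: 30.0
```

>>> {"name": "play_rows", "arguments": {"steps": [{"delta_rot":[0,0,0],"offset":[0,0,0.4],"fingers":0},{"delta_rot":[0,0,0],"offset":[0,0,0],"fingers":0},{"delta_rot":[0,0,0],"offset":[0,0,0],"fingers":0},{"delta_rot":[0,0,0],"offset":[0,0,0],"fingers":0},{"delta_rot":[0,0,0],"offset":[0,0,0],"fingers":0},{"delta_rot":[0,0,0],"offset":[0,0,0],"fingers":0},{"delta_rot":[0,0,0],"offset":[0,0,0],"fingers":0},{"delta_rot":[0,0,0],"offset":[0,0,0],"fingers":0},{"delta_rot":[0,0,0],"offset":[0,0,0],"fingers":0},{"delta_rot":[0,0,0],"offset":[0,0,0],"fingers":0}]}}

```text
clock: 30.6
tool_pos: [0.5897, 0.0185, 0.1975]
tool_rot: [-164.3, 0.1, 157.4]
contact_force: [-1.2, 5.0, 9.6]
width: 0.0297
grip_force: 30.0
```

>>> {"name": "play_rows", "arguments": {"steps": [{"delta_rot":[0,0,0],"offset":[0,0,0],"fingers":0},{"delta_rot":[0,0,0],"offset":[0,0,0],"fingers":0},{"delta_rot":[0,0,0],"offset":[0,0,0],"fingers":0},{"delta_rot":[0,0,0],"offset":[0,0,0],"fingers":0},{"delta_rot":[0,0,0],"offset":[0,0,0],"fingers":0},{"delta_rot":[0,0,0],"offset":[0,0,0],"fingers":0}]}}

```text
clock: 31.1
tool_pos: [0.5897, 0.0186, 0.1975]
tool_rot: [-164.3, 0.1, 157.4]
contact_force: [-1.4, 4.4, 9.1]
width: 0.0297
grip_force: 30.0
```

```bash
python3 chk.py pics/t2.png; python3 pins.py; python3 - <<'E'
import cv2,numpy as np
from h import *
p=get_image("scene")[0]
a=cv2.resize(p[150:300,200:350],(400,400),interpolation=3)[:,:,::-1];b=cv2.resize(cv2.imread("pics/t2.png"),(400,400))
cv2.imwrite("pics/f.png",np.hstack([a,b]))
E
```

```text
tcp [0.5897 0.0186 0.1975] rot [-1.6429e+02  8.0000e-02  1.5739e+02] F [-1.4  4.4  9.1] w 0.029702441651769836
tilt -0.27419770875417854 yaw -22.61336174663082
seat in plate [ 0.0002 -0.0009  0.0493]
red centroid [np.float64(-12.07659402868363), np.float64(35.57251101760816)] sum 24670.283
needle 10 18 Y,Z [np.float64(-6.3), np.float64(12.45)]
needle 18 26 Y,Z [np.float64(-8.7), np.float64(20.95)]
needle 14 28 Y,Z [np.float64(-8.42), np.float64(20.11)]
mark 0.327283356209369
[0.58962866 0.01853948 0.19745038] [-1.64286565e+02  7.30126050e-02  1.57383957e+02]
243 pin z 0.02195698024020484 0.10643277474412033
0.04 [ 0.6526 -0.0119  0.0408]
0.06 [ 0.652  -0.0123  0.0602]
0.08 [ 0.6524 -0.0124  0.0798]
0.1 [ 0.6499 -0.0127  0.1006]
154 pin z 0.02381692025672347 0.10657175711256857
0.04 [0.532  0.0356 0.0402]
0.06 [0.5317 0.0375 0.0593]
0.08 [0.5307 0.0404 0.0781]
0.1 [0.528  0.0411 0.1008]
```

View pics/f.png

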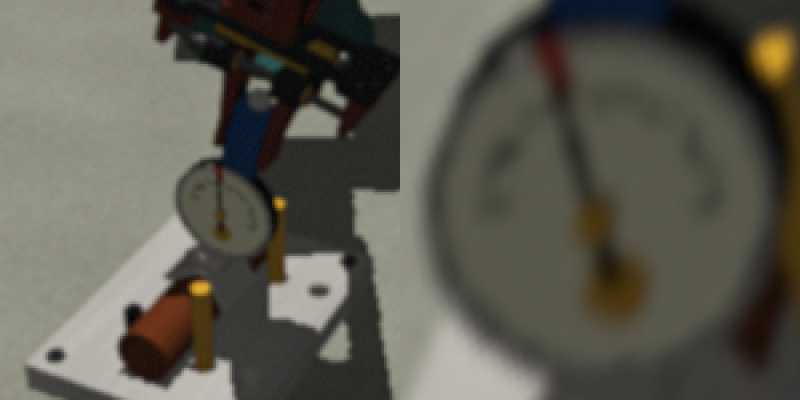

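Left crop: both pins upright, with the head seated on the pipe between them and clear of both. Right, the dial: the needle from pivot (595,222) runs into the red mark at (552,58). The offset is about 0.015 rad, the contact is a steady 14 N or so, and the seat is at z 0.049. Handing in.

```bash
python3 -c "
from station import *
print(job_done())"
```

```text
the job is handed in; nothing more can be done
None
```

I handed the job in at about 31 s: both pins measured home in their bores, and the centring head held seated on the pipe with light, steady pressure and the needle about 0.015 rad from the red mark (limit 0.06); no verdict was returned.

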